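# Take a pile of empties apart into its sorting trays

## Task

Take the loose pile apart from the top down: first stand the black screw cap in the egg cup, then lay each flattened can flat inside the tray of its own size, the small can in the small tray, then the medium can in the medium tray, and last the large can in the large tray. Everything must be let go and lie flat inside its place, with the egg cup still upright, and the amber bottle and the clear bottle left standing where they are.

Things in the scene. Friction and masses are not known exactly. Their poses are not given: they have to be found in the camera images.
- cap_center (a point): tall black plastic screw cap, round, 36 mm across and 26 mm high, 20 g, closed end up, lying on the small can as the top of the pile; the point is its centre, half-way up; z is its axis (up). It goes into the egg cup
- can_small_center (a point): small flattened aluminium can, a round puck 46 mm across and 20 mm thick, about 28 g, third from the bottom of the pile (on the medium can, under the cap); the point is its centre, half-way up; z is its axis
- can_medium_center (a point): medium flattened aluminium can, a round puck 56 mm across and 22 mm thick, about 35 g, second from the bottom of the pile (on the large can, under the small can); the point is its centre, half-way up; z is its axis
- can_large_center (a point): large flattened aluminium can, a round puck 66 mm across and 24 mm thick, about 45 g, the bottom of the pile, lying on the table; the point is its centre, half-way up; z is its axis. The pile is about concentric and loose, 92 mm high with the cap. The other cans nearby, pressed flat sideways and held in a blue clamp 78 mm high, are not part of it
- egg_cup_floor (a point): white ceramic egg cup used as a cap holder, loose, 120 g, 58 mm across, 55 mm high; its round hollow is 52 mm across inside and only 10 mm deep with a flat floor; the point is the centre of that floor, 45 mm above the table and 10 mm below the rim; z is up
- tray_small_floor (a point): the smallest of three round grey trays fixed to the table: 66 mm across inside, 72 mm outside; floor 3 mm thick, rim 5 mm above the floor (8 mm above the table); the point is the centre of its floor; z is up
- tray_medium_floor (a point): the middle one of three round grey trays fixed to the table: 82 mm across inside, 88 mm outside; floor 3 mm thick, rim 5 mm above the floor; the point is the centre of its floor; z is up
- tray_large_floor (a point): the largest of three round grey trays fixed to the table: 96 mm across inside, 102 mm outside; floor 3 mm thick, rim 5 mm above the floor; the point is the centre of its floor; z is up
- amber_center (a point): empty amber glass bottle standing at the left or right of the work area, 60 mm across, 165 mm high; the point is its centre, half-way up; to be left alone
- pet_center (a point): empty clear PET bottle standing at the other side, 62 mm across, 180 mm high; the point is its centre, half-way up; to be left alone
There are look-alikes about, which are no part of the job. Leave any pink look-alike of the part that bears cap_center alone. Leave any brown look-alike of the part that bears can_medium_center alone.

How it is judged (in metres and radians):
On the way, in this order (a step that is already met when the one before it is completed fails the run):
1. the cap stands in the egg cup (horizontal distance between cap_center and egg_cup_floor below 0.0095 m and z of cap_center in the frame of egg_cup_floor between 0.01 and 0.0152 m and angle between cap_center's own z axis and vertical below 0.1 rad), for 0.2 s.
2. the small can lies flat in the small tray (horizontal distance between can_small_center and tray_small_floor below 0.0112 m and z of can_small_center in the frame of tray_small_floor between 0.007 and 0.0122 m and angle between can_small_center's own z axis and vertical below 0.06 rad), for 0.2 s.
3. the medium can lies flat in the medium tray (horizontal distance between can_medium_center and tray_medium_floor below 0.0142 m and z of can_medium_center in the frame of tray_medium_floor between 0.008 and 0.0132 m and angle between can_medium_center's own z axis and vertical below 0.06 rad), for 0.2 s.
4. the large can lies flat in the large tray (horizontal distance between can_large_center and tray_large_floor below 0.0162 m and z of can_large_center in the frame of tray_large_floor between 0.009 and 0.0142 m and angle between can_large_center's own z axis and vertical below 0.06 rad), for 0.2 s.
At the end, for the whole second after the job is handed in: Cap upright (0.1 rad) on the floor of the upright egg cup (within 9 mm of its centre); each can flat (0.06 rad) on the floor of the tray of its size (centres within 11, 14, 16 mm for small, medium, large); all released and at rest; both bottles still standing (all of step 1 and all of step 2 and all of step 3 and all of step 4 and angle between each of egg_cup_floor, amber_center, pet_center's own z axis and vertical below 0.1 rad and linear speed of each of cap, can_small, can_medium, can_large below 0.02 m/s); the robot touches nothing.
It fails at once if the amber bottle is shifted by more than 30 mm or knocked over (distance of amber_center from where it was at the start of the episode above 0.03 m or angle between amber_center's own z axis and vertical above 0.4 rad).
It fails at once if the clear bottle is shifted by more than 30 mm or knocked over (distance of pet_center from where it was at the start of the episode above 0.03 m or angle between pet_center's own z axis and vertical above 0.4 rad).
It fails at once if the egg cup is tipped over (angle between egg_cup_floor's own z axis and vertical above 0.5 rad).
It also fails if it takes over 128 s, if anything falls off the work surface, if the arm or the gripper's body presses on something with over 40 N, if the wrist force passes 120 N, or if a joint passes its speed limit or range.

## Robot

A 7-joint arm with a two-finger parallel gripper is mounted at the origin on the work surface. World frame = base frame: x ahead of the robot, y to its left, z up, the work surface at z = 0. Lengths are in mm, angles in rad, forces in N, time in s.
With the tool pointing down it reaches from about 425 to 950 mm from the base axis. Payload 16.7 kg.
Tool frame: the origin (TCP) lies at the very end of the fingers, on their centre line; the grasp point (between the pads) lies 19 mm behind it; y points along the fingers, z is the direction in which the jaws open and shut, and the axes are right-handed (so a half turn about y gives the same grasp; the last joint's range is limited). The gripper opens to 94 mm and grips with 3 to 60 N. Pads are 16 mm wide; open, the fingers measure 119 mm over their backs; the gripper's body (75 mm by 177 mm) begins 78 mm behind the grasp point.
Start: joints at [-1.419, 0.426, 0.074, 1.606, -0.034, 1.111, -0.067], TCP at [199.996, 644.652, 205.467] pointing down, gripper open.
Joint ranges: [-2.85, 2.85], [-0.5, 2.14], [-1.23, 1.37], [0.21, 2.46], [-1.02, 4.16], [0.16, 2.05], [-2.73, 2.73]. Speed limits (rad/s): [1.89, 1.89, 2.39, 2.39, 3.01, 3.01, 3.01].

## Interface

Orientations are given as [roll, pitch, yaw] about the fixed x, y, z axes, in that order (R = Rz(yaw) Ry(pitch) Rx(roll)).
In Python, from workcell import robot gives the robot as it stands.
- The arm moves only by the shell command python3 -m handwheel 'ROWS' [FORCE]. ROWS is JSON, a list of rows, each an object with "fingers": the gripper command: -1 is shut, 1 is fully open, values between are in proportion; "travel": the shift along the tool's x, y, z in units of 80 cm (1.0 is 80 cm), a list of three; "rot": the turn, a rotation vector about the tool's x, y, z in units of 90 degrees (1.0 is 90 degrees), a list of three. A call has 1 to 10 rows; each row shifts and turns the commanded pose from where the row before left it, along the tool's axes as they then stand; what a row does not reach is not made up. A row lasts 1/12 s, in which the tool goes at most 41.7 mm and 7.16 degrees, less where a joint would pass 70% of its speed; a pose out of reach is approached as far as the arm can. A call with a number of a shift or a turn outside -1 to 1 is refused whole. A call with a gripper value outside its range is refused whole. The fingers move at their own pace and stop on an object; FORCE is the grip in N (left out, the last holds). Time passes only in rows, so rows that do not move let the fingers close. It gives the time, the measured TCP pose, the force and the opening at its end, in the units of the state.
- robot.state(): the state, without advancing time (a new reading comes with each control period).
- robot.read_camera(name): name is "side" or "top"; returns a dict with "pixels" (420x560x3 uint8, red, green, blue), "fx", "fy", "cx", "cy" (pixels), "eye" and "attitude" of the camera in the world. Camera axes: x right, y down, z forward; pixel columns grow to the right and rows downward; lengths in mm; the calibration is good to about 2 mm. A picture is of the moment at which its call begins. There is no depth.
- robot.close_job(): hands the job in, once; it reports no verdict.
The state is a dict: "time_s": time; "joint_pos": joint angles; "joint_vel": joint speeds; "joint_efforts": joint torques, N m; "eef_pos": TCP position; "ee_rot": TCP orientation; "ft_force": force on the tool from outside, world axes, zero at the start; "ft_torque": the same for the moment, N m; "gripper_width": opening from 0.0 (shut) to 1.0 (fully open).
Only numpy, scipy, OpenCV 4.12 (cv2) and the standard library are available. Lean on these libraries where they do the work, as an engineer would, in place of code of your own. Each camera call takes 0.05 s, during which the arm holds its last target.

## Working session

There is one attempt and no reset: what is moved stays moved. The work goes in short steps, Python scripts to look and compute and a shell command to move; the robot and the scene stay as the last step left them, time stands still between calls to the robot, and variables do not carry over. Pictures are saved under pics/ and viewed, and the job is handed in when it is done.

```bash
ls; mkdir -p pics; python3 - <<'E'
from workcell import robot
import cv2
s=robot.state();print(s)
for n in("side","top"):
    c=robot.read_camera(n);cv2.imwrite(f"pics/{n}0.png",c["pixels"][:,:,::-1]);print(n,{k:c[k] for k in c if k!="pixels"})
E
```

```text
pics
{'time_s': 0.0, 'joint_pos': array([-1.41945949,  0.42675431,  0.07381308,  1.60660654, -0.03412077,
        1.11079136, -0.06706791]), 'joint_vel': array([-2.40464687e-04,  6.83946074e-04, -1.29033542e-03, -6.67800247e-04,
        9.93964004e-05,  6.19891706e-04, -2.09060602e-03]), 'joint_efforts': array([ 1.02934660e-03, -9.35831165e+01,  3.66777621e+00, -4.54151988e+01,
       -4.86525299e-02,  2.06404313e-02,  1.54645704e-04]), 'eef_pos': array([199.88550726, 644.26366347, 204.75980188]), 'ee_rot': array([-1.57209629e+00, -6.38513647e-05, -3.00811164e-01]), 'ft_force': array([-0.03650021,  0.66830708,  1.37338918]), 'ft_torque': array([-0.02506695,  0.05333142,  0.03180061]), 'gripper_width': 0.9969360125815522}
side {'fx': 503.52727387109513, 'fy': 503.52727387109513, 'cx': 281.4066482234764, 'cy': 207.1865490532614, 'eye': array([ 458.24397315, 1033.9293853 , 1080.99032428]), 'attitude': array([-2.34558604,  0.02004601, -3.07942573])}
top {'fx': 501.4235333545991, 'fy': 501.4235333545991, 'cx': 279.33368647610456, 'cy': 215.3522996618962, 'eye': array([ 370.02847598,   -9.98354548, 1252.41068082]), 'attitude': array([-2.98665255,  0.01766372, -1.57921667])}
```

View pics/side0.png

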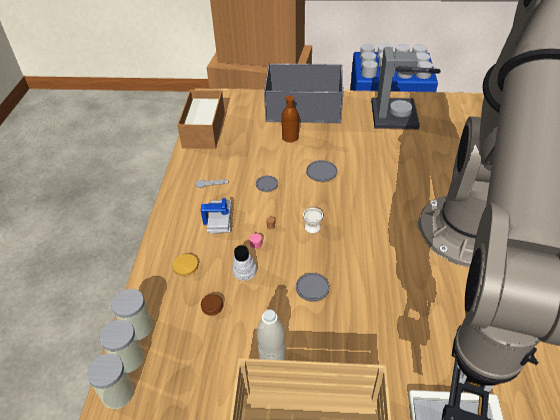

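View pics/top0.png

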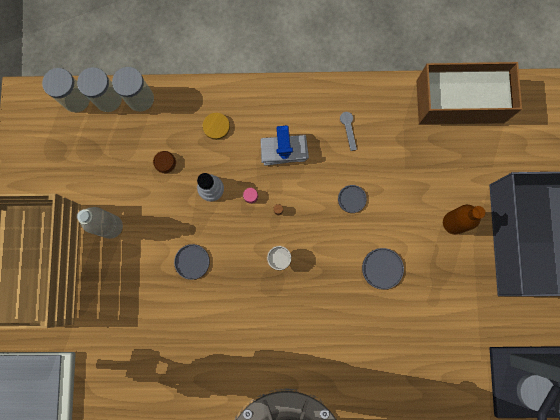

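The side view shows the pile at about (243,262), the egg cup at (313,219), and the trays at (267,184), (322,171) and (312,287). In the top view, the cap on the pile is at (206,181), the egg cup at (279,258), and the small, medium and large trays at (352,199), (193,262) and (384,269). I'll enlarge next.

```bash
cat > h.py <<'E'
import numpy as np,cv2
from scipy.spatial.transform import Rotation as R
from workcell import robot
def cam(n): return robot.read_camera(n)
def at(c,u,v,z):
    M=R.from_euler('xyz',c['attitude']).as_matrix()
    d=M@np.array([(u-c['cx'])/c['fx'],(v-c['cy'])/c['fy'],1]);e=np.array(c['eye'])
    return e+d*(z-e[2])/d[2]
def proj(c,p):
    M=R.from_euler('xyz',c['attitude']).as_matrix()
    q=M.T@(np.array(p)-c['eye']);return np.array([c['fx']*q[0]/q[2]+c['cx'],c['fy']*q[1]/q[2]+c['cy']])
def crop(c,x0,y0,x1,y1,s,name):
    cv2.imwrite("pics/"+name,cv2.resize(c['pixels'][y0:y1,x0:x1,::-1],None,fx=s,fy=s,interpolation=cv2.INTER_CUBIC))
E
python3 - <<'E'
from h import *
t=cam('top');s=cam('side')
crop(t,140,140,300,260,5,'t1.png');crop(t,160,180,320,300,5,'t2.png');crop(t,300,170,440,300,4,'t3.png');crop(s,190,160,350,310,4,'s1.png')
for n,p,z in [('cap',(206,181),92),('egg',(279,258),55),('ts',(352,199),8),('tm',(193,262),8),('tl',(384,269),8),('pink',(250,195),26),('clamp',(284,138),78)]: print(n,at(t,*p,z))
for n,p,z in [('cap',(242,252),92),('egg',(313,214),55),('ts',(267,184),8),('tm',(312,287),8),('tl',(322,171),8)]: print(n,at(s,*p,z))
E
```

```text
cap [635.96415318 182.42458628  92.        ]
egg [454.28991588  11.25682269  55.        ]
ts [ 604.23955581 -173.01983275    8.        ]
tm [449.73767154 225.805287     8.        ]
tl [ 428.05064853 -246.21631843    8.        ]
pink [613.98642477  82.80982631  26.        ]
clamp [743.69557596  -3.71952901  78.        ]
cap [632.14332809 195.86953412  92.        ]
egg [451.57749242  13.13308737  55.        ]
ts [ 600.48608365 -162.76662376    8.        ]
tm [449.19707703 235.96006436   8.        ]
tl [ 425.27854973 -233.72199553    8.        ]
```

View pics/t1.png

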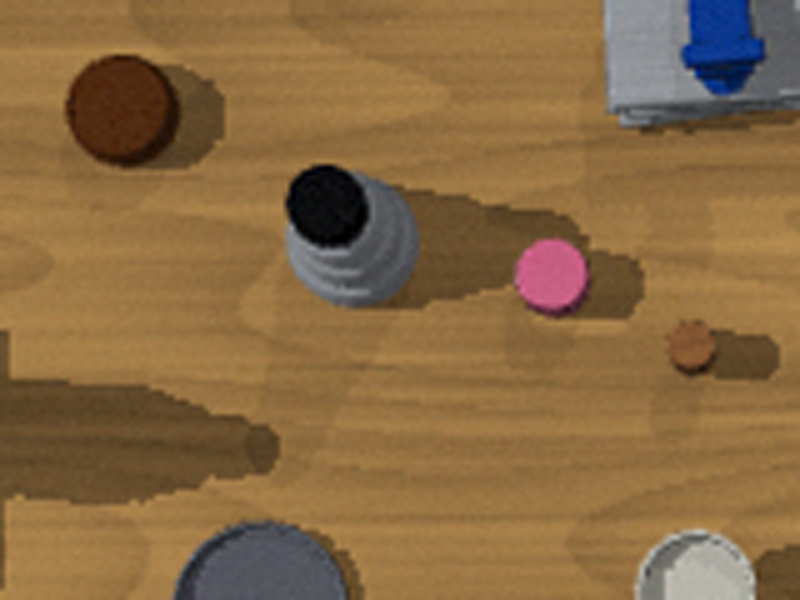

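View pics/t3.png

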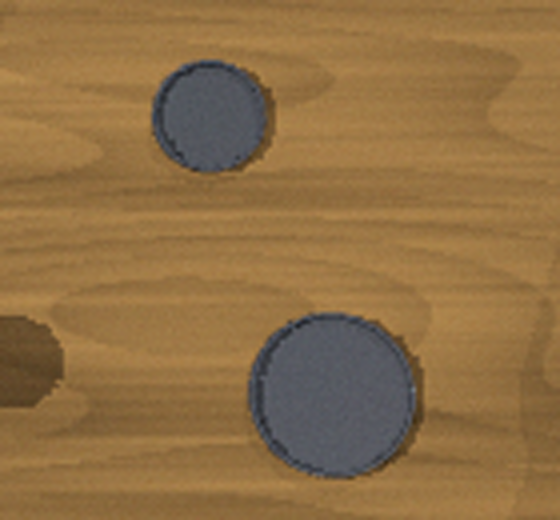

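View pics/t2.png

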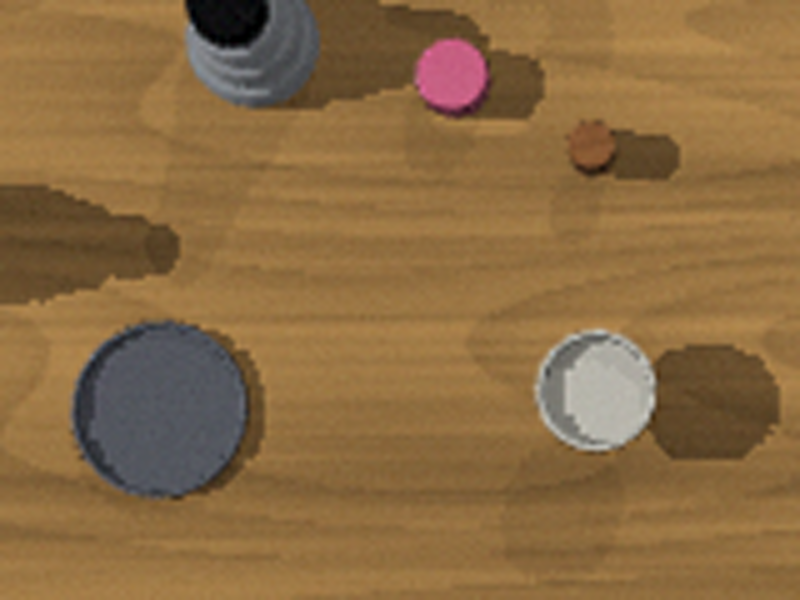

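View pics/s1.png

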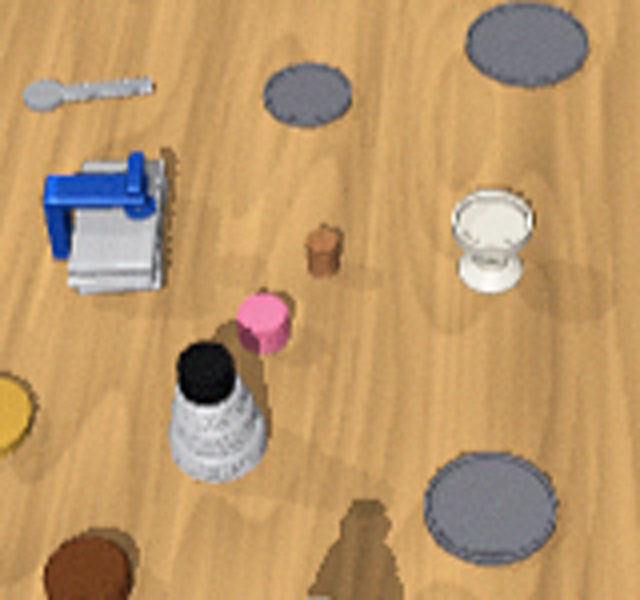

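```bash
python3 - <<'E'
from h import *
t=cam('top');s=cam('side')
for n,p,z in [('cap',(205,180.8),92),('egg',(279.2,258),55),('ts',(352.7,199.1),8),('tm',(192.2,261.9),8),('tl',(383.2,268.9),8),('pinktop',(250.3,194.5),26),('brown',(163.9,161.5),22)]: print(n,at(t,*p,z))
for n,p,z in [('cap',(242,250.2),92),('egg',(313,214.7),55),('eggfoot',(313,228),3),('ts',(267,183.75),8),('tm',(312.5,287),8),('tl',(321.8,171),8),('pinktop',(256,237.5),26),('brown',(211.8,302.5),22)]: print(n,at(s,*p,z))
for c in(t,s):print(proj(c,[0,0,0]),proj(c,[199.9,644.3,204.8]))
crop(s,440,320,560,420,6,'s2.png');crop(t,220,360,340,420,6,'t4.png')
E
```

```text
cap [636.47973354 184.81249785  92.        ]
egg [454.28530587  10.7796302   55.        ]
ts [ 603.96273195 -174.77042229    8.        ]
tm [450.00450835 227.80322696   8.        ]
tl [ 428.31386575 -244.26358909    8.        ]
pinktop [615.24810715  82.0613489   26.        ]
brown [703.96268317 301.8495267   22.        ]
cap [632.86443614 189.79225393  92.        ]
egg [451.52831864  15.96012176  55.        ]
eggfoot [450.23299973  19.26745013   3.        ]
ts [ 600.58523136 -163.96391919    8.        ]
tm [447.89100174 235.89826567   8.        ]
tl [ 425.93273575 -233.69678376    8.        ]
pinktop [610.47309883  84.70354356  26.        ]
brown [701.14640438 306.54577861  22.        ]
[285.81472869 452.81596183] [-32.69290919 381.12609022]
[467.99022986 228.76863037] [453.73396864 414.92627031]
```

View pics/s2.png

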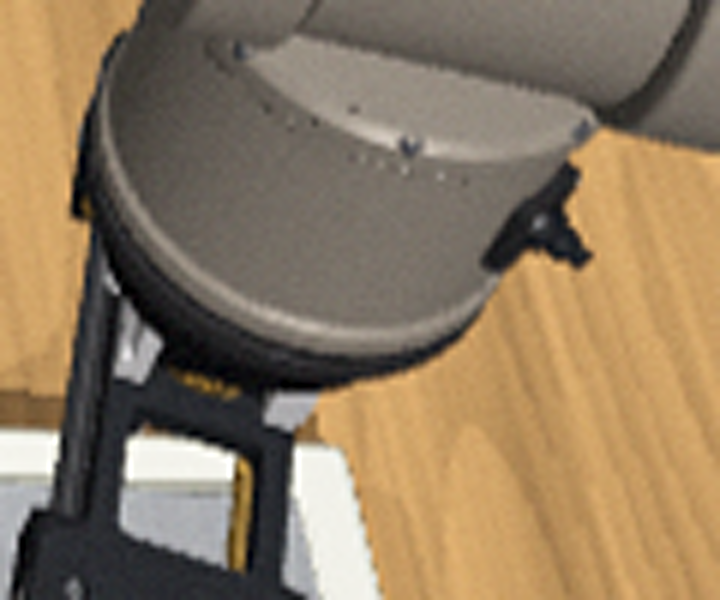

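View pics/t4.png

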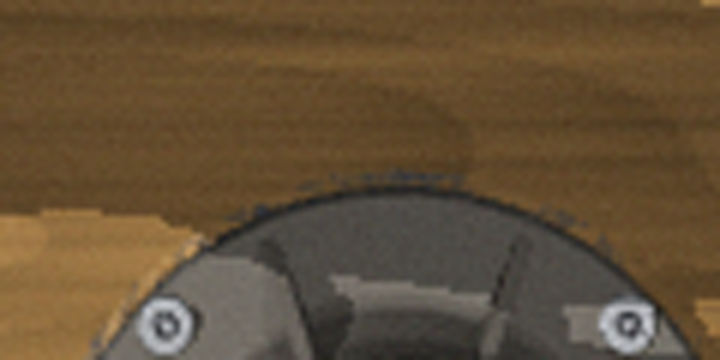

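The top camera agrees with the base position: y=0 falls at column 286, where the base is centred. The side camera looks biased by about 6 mm, so I'll check both against the gripper. First I'll square up the tool and move over the pile at a safe height.

```bash
python3 -m handwheel '[{"fingers":1,"travel":[0,-0.03,0],"rot":[0,-0.064,0]},{"fingers":1,"travel":[0,-0.03,0],"rot":[0,-0.064,0]},{"fingers":1,"travel":[0,-0.02,0],"rot":[0,-0.0635,0]},{"fingers":1,"travel":[0.03,0,-0.03],"rot":[0,0,0]},{"fingers":1,"travel":[0.03,0,-0.03],"rot":[0,0,0]},{"fingers":1,"travel":[0.03,0,-0.03],"rot":[0,0,0]},{"fingers":1,"travel":[0.03,0,-0.03],"rot":[0,0,0]},{"fingers":1,"travel":[0.03,0,-0.03],"rot":[0,0,0]},{"fingers":1,"travel":[0.03,0,-0.03],"rot":[0,0,0]},{"fingers":1,"travel":[0,0,0],"rot":[0,0,0]}]' 20
```

```text
time_s: 1.13
eef_pos: [349.7, 495.4, 270.0]
ee_rot: [-1.572, -0.002, -0.008]
ft_force: [0.5, -0.4, -0.7]
gripper_width: 0.999
```

```bash
python3 -m handwheel '[{"fingers":1,"travel":[0.035,0,-0.037],"rot":[0,-0.005,0]},{"fingers":1,"travel":[0.035,0,-0.037],"rot":[0,0,0]},{"fingers":1,"travel":[0.035,0,-0.037],"rot":[0,0,0]},{"fingers":1,"travel":[0.035,0,-0.037],"rot":[0,0,0]},{"fingers":1,"travel":[0.035,0,-0.037],"rot":[0,0,0]},{"fingers":1,"travel":[0.035,0,-0.037],"rot":[0,0,0]},{"fingers":1,"travel":[0.035,0,-0.037],"rot":[0,0,0]},{"fingers":1,"travel":[0.035,0,-0.037],"rot":[0,0,0]},{"fingers":1,"travel":[0.035,0,-0.037],"rot":[0,0,0]},{"fingers":1,"travel":[0.035,0,-0.037],"rot":[0,0,0]}]' && python3 -m handwheel '[{"fingers":1,"travel":[0,0.04,-0.01],"rot":[0,0,0]},{"fingers":1,"travel":[0,0.04,-0.01],"rot":[0,0,0]},{"fingers":1,"travel":[0,0.03,0],"rot":[0,0,0]},{"fingers":1,"travel":[0,0,0],"rot":[0,0,0]},{"fingers":1,"travel":[0,0,0],"rot":[0,0,0]}]'
python3 - <<'E'
from h import *
t=cam('top');s=cam('side');st=robot.state();p=st['eef_pos'];print(p,st['ee_rot'])
for c in (t,s):
  print([proj(c,p+np.array([0,d,0])).round(1) for d in(-60,-47,0,47,60)])
crop(t,140,110,300,230,5,'t5.png');crop(s,180,170,340,290,5,'s5.png')
E
```

```text
time_s: 1.97
eef_pos: [627.1, 205.2, 269.6]
ee_rot: [-1.571, -0.0, 0.008]
ft_force: [0.5, 0.7, 0.2]
gripper_width: 1.0
time_s: 2.38
eef_pos: [625.7, 190.8, 181.1]
ee_rot: [-1.572, 0.002, 0.008]
ft_force: [0.2, 0.0, 0.4]
gripper_width: 0.998
[626.96594146 191.43126932 183.29294464] [-1.56997091 -0.00182969  0.00841247]
[array([222.4, 175.5]), array([216.5, 175.6]), array([195.1, 175.8]), array([173.7, 176.1]), array([167.8, 176.2])]
[array([244.3, 209.3]), array([243.7, 213. ]), array([241.5, 226.5]), array([239.2, 240.8]), array([238.5, 244.8])]
```

View pics/t5.png

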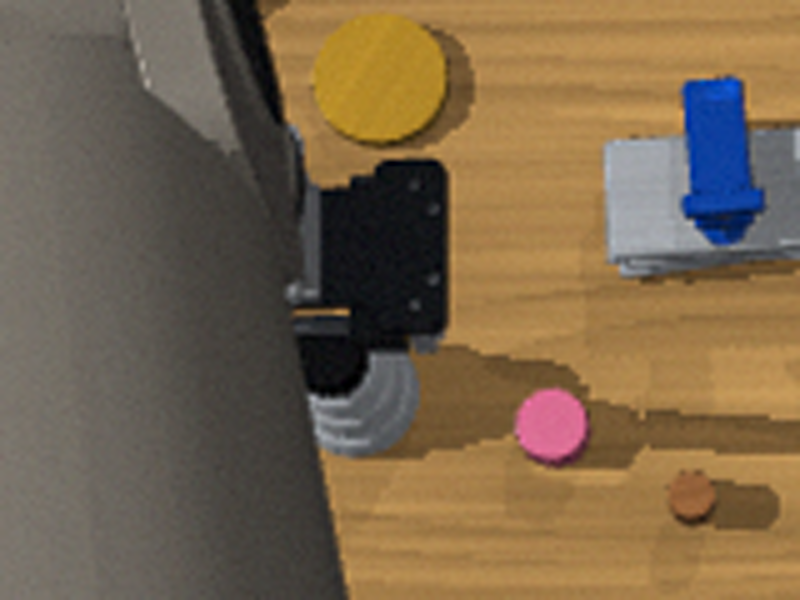

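View pics/s5.png

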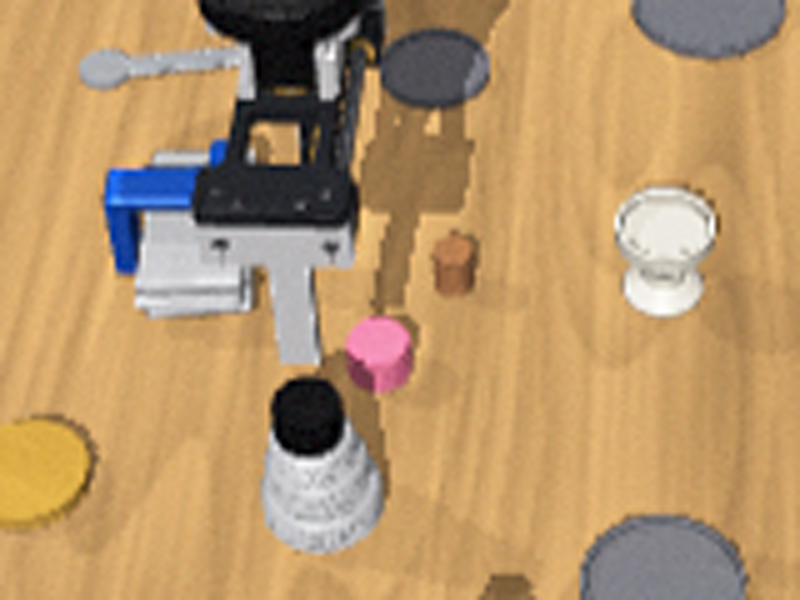

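```bash
python3 - <<'E'
from h import *
for i in range(3): 
  cam('side');st=robot.state();print(st['eef_pos'],st['joint_pos'].round(2))
E
```

```text
[627.08959585 191.46494012 183.5218115 ] [-0.6   0.42  0.28  1.69 -0.13  1.05  1.3 ]
[627.03547028 191.4250638  183.4697272 ] [-0.6   0.42  0.28  1.69 -0.13  1.05  1.3 ]
[626.89773101 191.27307318 183.2294701 ] [-0.6   0.42  0.28  1.69 -0.13  1.05  1.3 ]
```

```bash
python3 -m handwheel '[{"fingers":1,"travel":[0,0,0],"rot":[0,0.0773,0]},{"fingers":1,"travel":[0,0,0],"rot":[0,0.0773,0]},{"fingers":1,"travel":[0,0,0],"rot":[0,0.0773,0]},{"fingers":1,"travel":[0,0,0],"rot":[0,0.0773,0]},{"fingers":1,"travel":[0,0,0],"rot":[0,0.0773,0]},{"fingers":1,"travel":[0,0,0],"rot":[0,0.0773,0]},{"fingers":1,"travel":[0,0,0],"rot":[0,0.0773,0]},{"fingers":1,"travel":[0,0,0],"rot":[0,0.0773,0]},{"fingers":1,"travel":[0,0,0],"rot":[0,0.0773,0]},{"fingers":1,"travel":[0,0,0],"rot":[0,0.0773,0]}]' && python3 -m handwheel '[{"fingers":1,"travel":[0,0,0],"rot":[0,0.0773,0]},{"fingers":1,"travel":[0,0,0],"rot":[0,0.0773,0]},{"fingers":1,"travel":[0,0,0],"rot":[0,0.0773,0]},{"fingers":1,"travel":[0,0,0],"rot":[0,0,0]},{"fingers":1,"travel":[0,0,0],"rot":[0,0,0]}]'
python3 - <<'E'
from h import *
s=cam('side');t=cam('top');st=robot.state();p=st['eef_pos'];print(p,st['ee_rot'],st['joint_pos'].round(2))
print([proj(s,p+np.array([d,e,0])).round(1) for d in(-60,-47,0,47,60) for e in (-8,8)])
crop(s,180,170,340,290,5,'s6.png');crop(t,140,110,300,230,5,'t6.png')
E
```

```text
time_s: 3.47
eef_pos: [626.5, 191.2, 182.6]
ee_rot: [-1.569, 0.0, -1.212]
ft_force: [0.2, 0.0, -0.6]
gripper_width: 1.001
time_s: 3.88
eef_pos: [626.3, 191.2, 182.2]
ee_rot: [-1.57, 0.0, -1.566]
ft_force: [-1.1, -0.1, -0.0]
gripper_width: 1.002
[626.26218171 190.94596322 181.91925056] [-1.57038728e+00  4.27033983e-04 -1.56620916e+00] [-0.85  0.48  0.63  1.7  -0.32  1.06 -0.11]
[array([266.4, 225.1]), array([265.9, 229.9]), array([261.2, 225. ]), array([260.6, 229.7]), array([242.3, 224.4]), array([241.5, 229.1]), array([223.4, 223.8]), array([222.5, 228.5]), array([218.2, 223.6]), array([217.2, 228.3])]
```

View pics/s6.png

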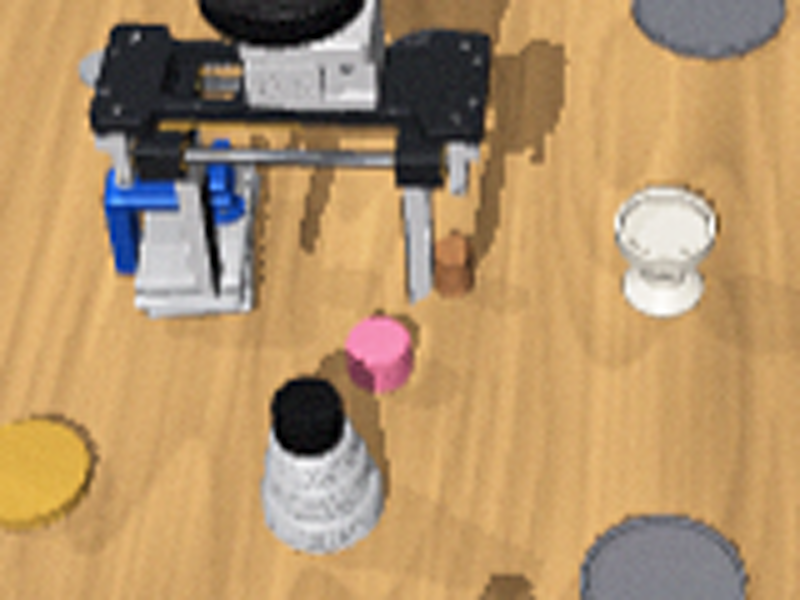

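View pics/t6.png

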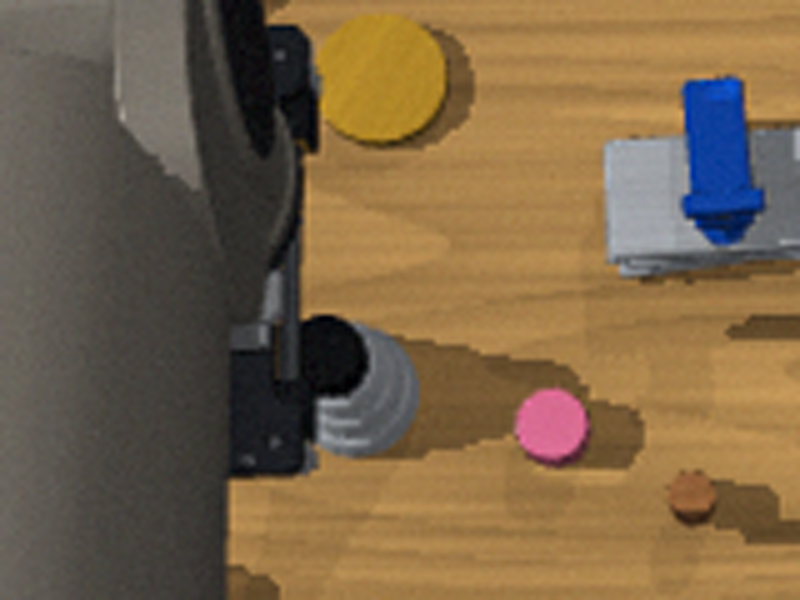

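```bash
python3 - <<'E'
from h import *
s=cam('side');st=robot.state();p=st['eef_pos'];print(p,st['ee_rot'])
im=cv2.resize(s['pixels'][195:265,205:285,::-1],None,fx=9,fy=9,interpolation=cv2.INTER_NEAREST)
for d in(-60,-47,0,47,60):
  for e in(-8,8):
    q=proj(s,p+np.array([d,e,0]));q=(q+.5-[205,195])*9;cv2.circle(im,tuple(int(v) for v in q),3,(0,0,255),-1)
cv2.imwrite('pics/s7.png',im)
E
```

```text
[626.27158354 190.8043569  181.83038032] [-1.57048427e+00  3.86607874e-04 -1.56709323e+00]
```

View pics/s7.png

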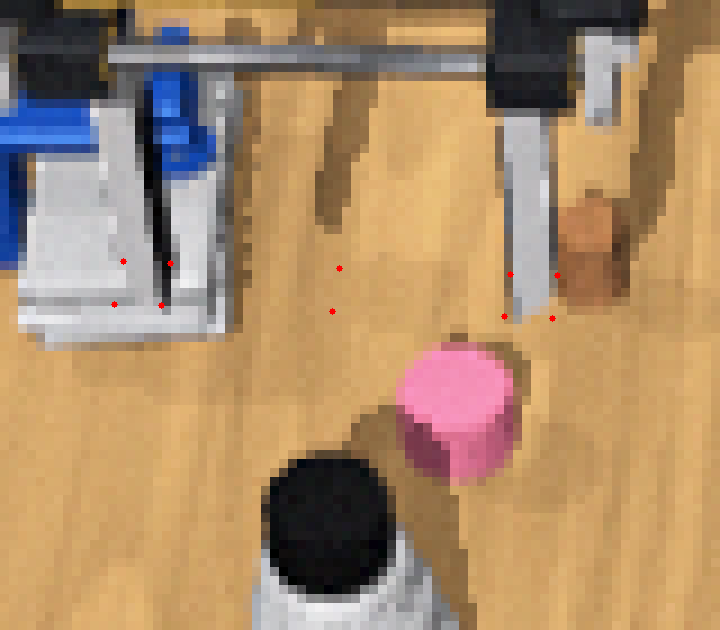

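The side view (9x crop) puts the cap top disc at about (241,250), and the projected fingertips match the seen ones to within 1 px. That gives the cap as roughly x 636, y 188. Now I'll descend with the jaws along x.

```bash
python3 -m handwheel '[{"fingers":1,"travel":[0.003,0,0.0125],"rot":[0,0,0]},{"fingers":1,"travel":[0,0.0325,0],"rot":[0,0,0]},{"fingers":1,"travel":[0,0.0325,0],"rot":[0,0,0]},{"fingers":1,"travel":[0,0.0325,0],"rot":[0,0,0]},{"fingers":1,"travel":[0,0.0,0],"rot":[0,0,0]},{"fingers":1,"travel":[0,0,0],"rot":[0,0,0]}]'
python3 - <<'E'
from h import *
s=cam('side');t=cam('top');st=robot.state();p=st['eef_pos'];print(p,st['ee_rot'])
crop(s,200,190,290,280,8,'s8.png');crop(t,160,130,260,230,6,'t8.png')
E
```

```text
time_s: 4.53
eef_pos: [636.2, 187.5, 103.0]
ee_rot: [-1.573, -0.001, -1.57]
ft_force: [0.5, 0.7, 0.8]
gripper_width: 0.998
[637.32556718 188.00261074 105.01638114] [-1.56932131e+00  3.68727692e-04 -1.57062220e+00]
```

View pics/s8.png

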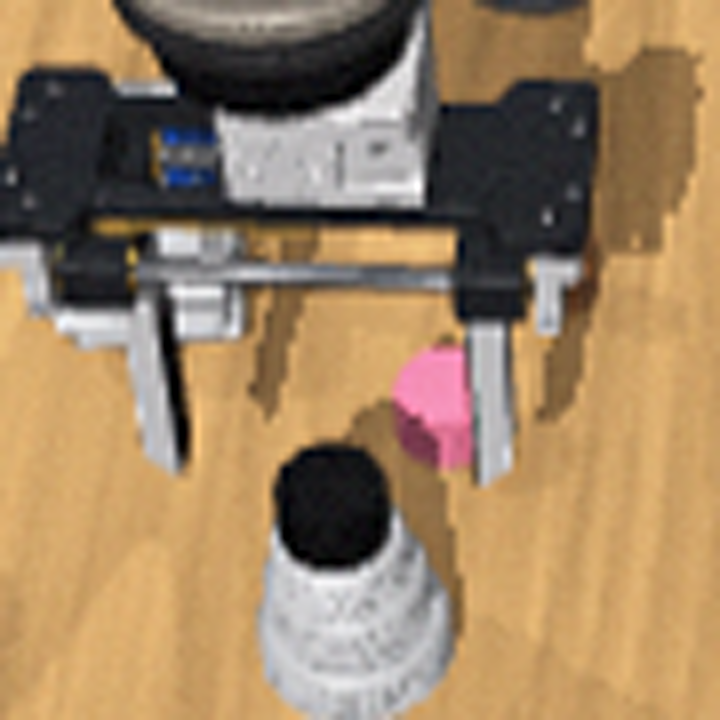

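View pics/t8.png

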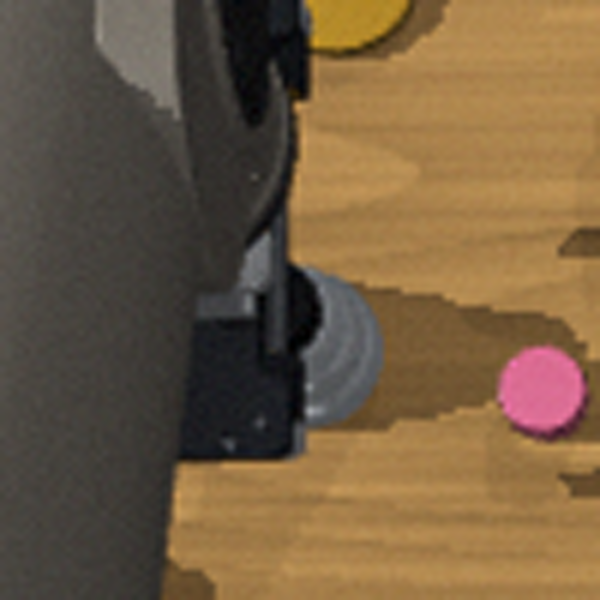

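```bash
python3 - <<'E'
from h import *
s=cam('side');st=robot.state();p=st['eef_pos']
print(p,proj(s,p+[-47,8,0]),proj(s,p+[47,8,0]))
print(at(s,200+480/8-.5,190+485/8-.5,p[2]),at(s,200+183/8-.5,190+472/8-.5,p[2]))
print(at(s,241.1,250.4,92))
E
```

```text
[637.40946798 188.18098413 105.27886245] [257.81697052 249.26555775] [221.37182075 248.01868609]
[585.83666583 198.86624802 105.27886245] [681.59026167 197.68536183 105.27886245]
[635.11593713 190.57435809  92.        ]
```

```bash
python3 -m handwheel '[{"fingers":1,"travel":[0,0.034,0.001],"rot":[0,0,0]},{"fingers":1,"travel":[0,0,0],"rot":[0,0,0]},{"fingers":1,"travel":[0,0,0],"rot":[0,0,0]},{"fingers":-1,"travel":[0,0.0,0],"rot":[0,0,0]},{"fingers":-1,"travel":[0,0,0],"rot":[0,0,0]},{"fingers":-1,"travel":[0,0,0],"rot":[0,0,0]},{"fingers":-1,"travel":[0,0,0],"rot":[0,0,0]},{"fingers":-1,"travel":[0,0,0],"rot":[0,0,0]},{"fingers":-1,"travel":[0,0,0],"rot":[0,0,0]},{"fingers":-1,"travel":[0,0,0],"rot":[0,0,0]}]' 12
python3 - <<'E'
from h import *
s=cam('side');st=robot.state();p=st['eef_pos'];print(p,st['ee_rot'],st['gripper_width'])
crop(s,200,190,290,280,8,'s9.png')
E
```

```text
time_s: 5.52
eef_pos: [637.0, 188.2, 76.3]
ee_rot: [-1.571, -0.0, -1.571]
ft_force: [0.0, 0.2, -0.3]
gripper_width: 0.537
[636.99843809 188.20777752  76.31835719] [-1.57082203e+00 -3.17863879e-05 -1.57071213e+00] 0.49860178601595423
```

View pics/s9.png

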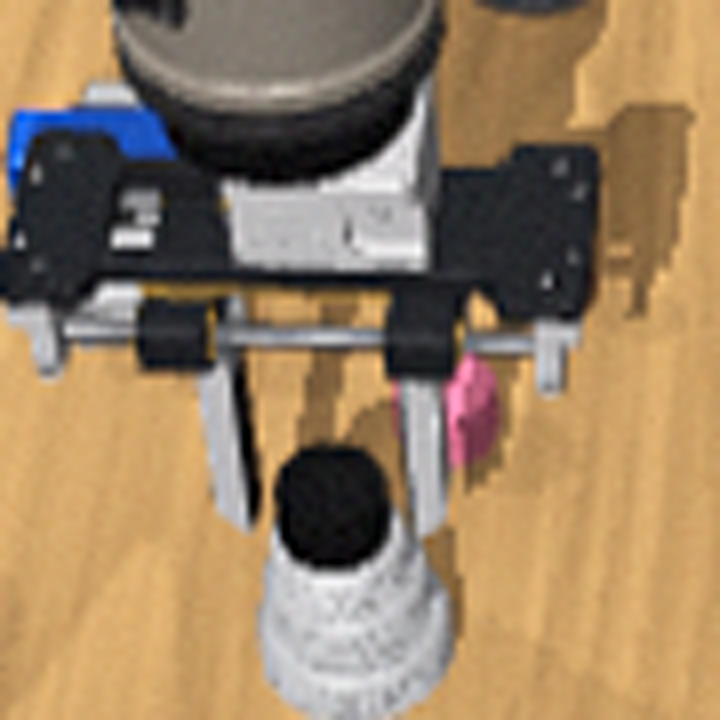

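```bash
python3 -m handwheel '[{"fingers":0,"travel":[-0.0025,0,0],"rot":[0,0,0]},{"fingers":-1,"travel":[0,0,0],"rot":[0,0,0]},{"fingers":-1,"travel":[0,0,0],"rot":[0,0,0]},{"fingers":-1,"travel":[0,0.0,0],"rot":[0,0,0]},{"fingers":-1,"travel":[0,0,0],"rot":[0,0,0]},{"fingers":-1,"travel":[0,0,0],"rot":[0,0,0]},{"fingers":-1,"travel":[0,-0.01,0],"rot":[0,0,0]},{"fingers":-1,"travel":[0,-0.03,0],"rot":[0,0,0]},{"fingers":-1,"travel":[0,-0.03,0],"rot":[0,0,0]},{"fingers":-1,"travel":[0,0,0],"rot":[0,0,0]}]' 12
python3 - <<'E'
from h import *
s=cam('side');st=robot.state();p=st['eef_pos'];print(p,st['ee_rot'],st['gripper_width'])
crop(s,200,160,290,280,6,'s10.png')
E
```

```text
time_s: 6.4
eef_pos: [639.2, 190.3, 137.1]
ee_rot: [-1.566, 0.002, -1.571]
ft_force: [1.1, 0.4, 1.3]
gripper_width: 0.377
[638.43971577 190.44975836 135.17241537] [-1.56713455  0.00173794 -1.57091851] 0.380471507080357
```

View pics/s10.png

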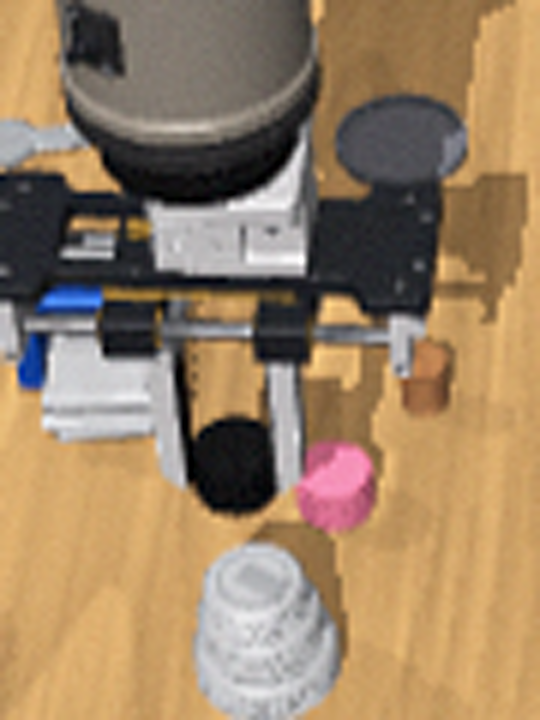

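The cap is held (opening 0.38, about 36 mm) and the stack is undisturbed. Moving over the egg cup.

```bash
python3 -m handwheel '[{"fingers":-1,"travel":[0.032,0,-0.033],"rot":[0,0,0]},{"fingers":-1,"travel":[0.032,0,-0.033],"rot":[0,0,0]},{"fingers":-1,"travel":[0.032,0,-0.033],"rot":[0,0,0]},{"fingers":-1,"travel":[0.032,0,-0.033],"rot":[0,0,0]},{"fingers":-1,"travel":[0.032,0,-0.033],"rot":[0,0,0]},{"fingers":-1,"travel":[0.032,0,-0.033],"rot":[0,0,0]},{"fingers":-1,"travel":[0.031,0,-0.032],"rot":[0,0,0]},{"fingers":-1,"travel":[0,0.02,0],"rot":[0,0,0]},{"fingers":-1,"travel":[0,0.02,0],"rot":[0,0,0]},{"fingers":-1,"travel":[0,0,0],"rot":[0,0,0]}]'
python3 - <<'E'
from h import *
s=cam('side');t=cam('top');st=robot.state();p=st['eef_pos'];print(p,st['ee_rot'],st['gripper_width'])
print(proj(s,p+[-18,8,0]),proj(s,p+[18,8,0]),proj(t,p))
crop(s,270,150,360,250,7,'s11.png')
crop(t,200,180,340,300,5,'t11.png')
E
```

```text
time_s: 7.28
eef_pos: [451.4, 11.6, 98.6]
ee_rot: [-1.573, -0.0, -1.571]
ft_force: [-0.5, 0.4, -0.3]
gripper_width: 0.379
[452.69497704  11.52990736 100.2420111 ] [-1.57204532e+00 -9.09311624e-04 -1.57099173e+00] 0.3807738154795641
[319.39643858 204.39062563] [306.50444169 204.01963774] [278.52588261 257.3118366 ]
```

View pics/s11.png

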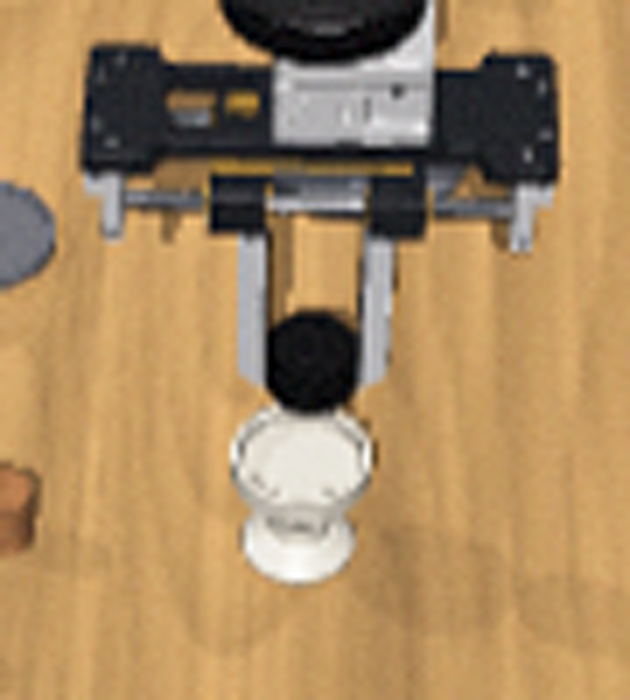

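View pics/t11.png

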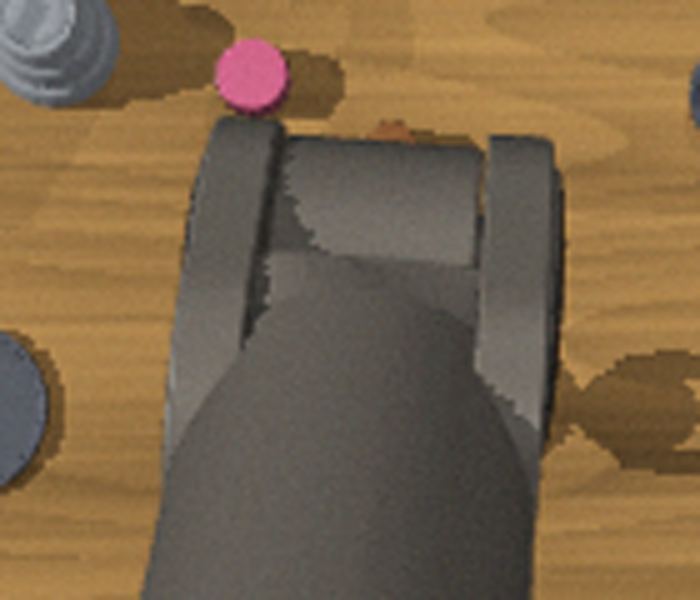

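```bash
python3 - <<'E'
from h import *
s=cam('side');st=robot.state();p=st['eef_pos'];print(p)
print(at(s,270+313/7-.5,150+344.5/7-.5,p[2]+15.7)-p)
print(at(s,270+313.5/7-.5,150+384/7-.5,p[2])-p)
print(at(s,312.6,214.2,55)-p)
E
```

```text
[453.15979669  11.65134115 100.60001493]
[-3.51145834  2.3766612  15.7       ]
[-4.21005370e+00  8.70532804e+00  2.84217094e-14]
[ -0.45201438   2.33866302 -45.60001493]
```

```bash
python3 -m handwheel '[{"fingers":-1,"travel":[0,0,0.003],"rot":[0,0,0]},{"fingers":-1,"travel":[0,0.02,0],"rot":[0,0,0]},{"fingers":-1,"travel":[0,0.02,0],"rot":[0,0,0]},{"fingers":-1,"travel":[0,0.013,0],"rot":[0,0,0]},{"fingers":-1,"travel":[0,0,0],"rot":[0,0,0]},{"fingers":-1,"travel":[0,0,0],"rot":[0,0,0]},{"fingers":-1,"travel":[0,0,0],"rot":[0,0,0]}]'
python3 - <<'E'
from h import *
s=cam('side');st=robot.state();p=st['eef_pos'];print(p,st['ft_force'])
crop(s,270,150,360,250,7,'s12.png')
E
```

```text
time_s: 8.02
eef_pos: [455.8, 11.7, 58.5]
ee_rot: [-1.57, -0.0, -1.571]
ft_force: [0.3, -0.7, 0.4]
gripper_width: 0.376
[455.92105174  11.84510187  58.59937978] [ 0.82327929  0.90282903 -0.144803  ]
```

View pics/s12.png

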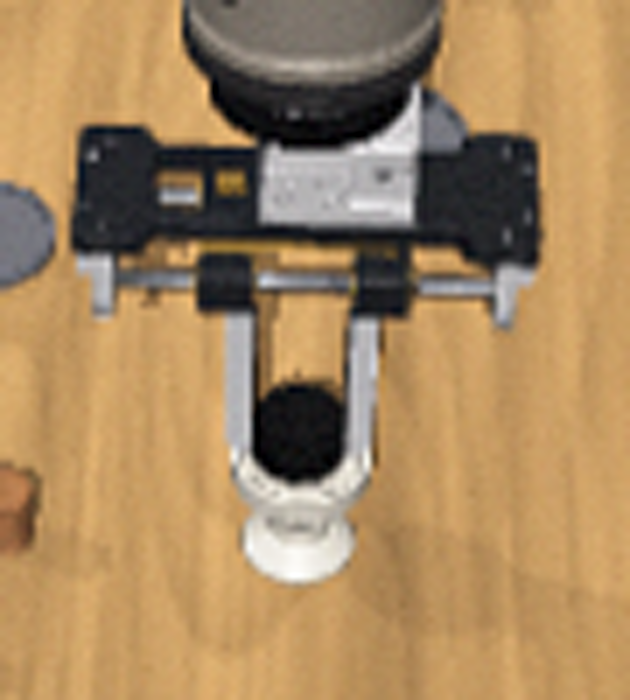

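```bash
python3 -m handwheel '[{"fingers":-1,"travel":[0,0.0025,-0.001],"rot":[0,0,0]},{"fingers":-1,"travel":[0,0,0],"rot":[0,0,0]},{"fingers":0.1,"travel":[0,0,0],"rot":[0,0,0]},{"fingers":0.1,"travel":[0,0,0],"rot":[0,0,0]},{"fingers":0.1,"travel":[0,0,0],"rot":[0,0,0]},{"fingers":0.1,"travel":[0,0,0],"rot":[0,0,0]},{"fingers":0.1,"travel":[0,-0.02,0],"rot":[0,0,0]},{"fingers":0.5,"travel":[0,-0.04,0],"rot":[0,0,0]},{"fingers":1,"travel":[0,-0.04,0],"rot":[0,0,0]},{"fingers":1,"travel":[0,0,0],"rot":[0,0,0]}]'
python3 - <<'E'
from h import *
s=cam('side');st=robot.state();p=st['eef_pos'];print(p,st['ft_force'])
crop(s,270,150,360,250,7,'s13.png')
E
```

```text
time_s: 8.9
eef_pos: [457.0, 11.6, 140.2]
ee_rot: [-1.566, 0.002, -1.572]
ft_force: [1.3, -0.0, 0.7]
gripper_width: 0.729
[456.2066145   12.28166606 138.15932605] [-0.83691207  0.60079165 -0.26710253]
```

View pics/s13.png

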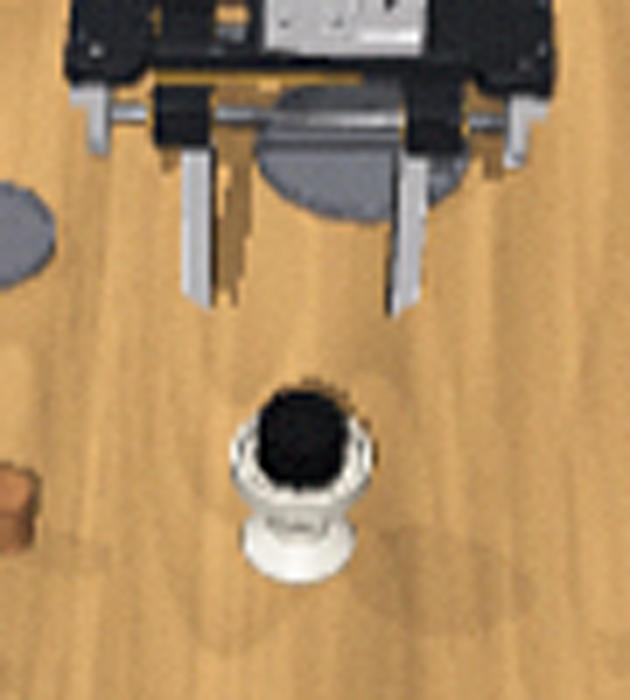

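The cap sits centred in the upright egg cup. Next is the small can.

```bash
python3 - <<'E'
from h import *
s=cam('side');t=cam('top')
crop(s,210,220,280,290,9,'s14.png');crop(t,180,150,240,210,10,'t14.png')
E
```

```text
(no output)
```

View pics/s14.png

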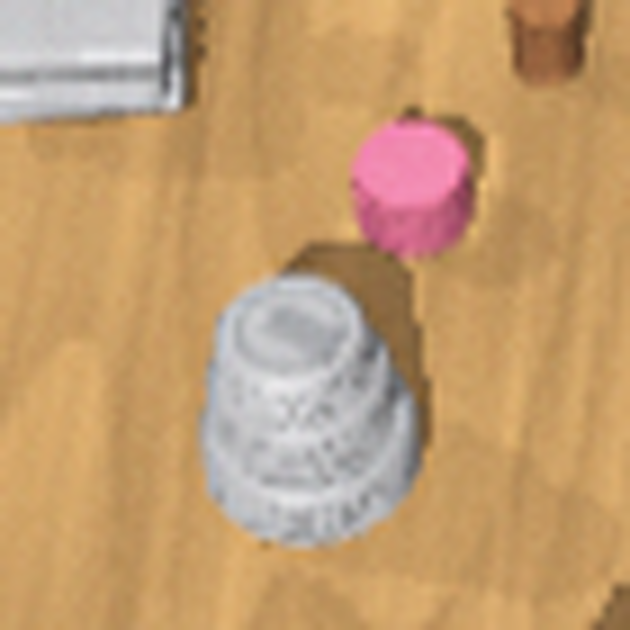

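View pics/t14.png

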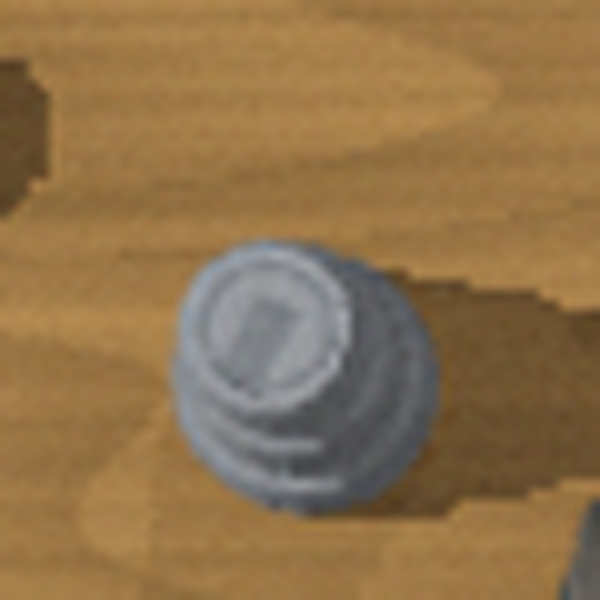

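```bash
python3 - <<'E'
from h import *
s=cam('side');t=cam('top')
print(at(s,242.05,256.05,66)+[3.8,-1,0],at(t,206,181.8,66))
# large can: contact outline at table
print(at(s,210+311/9-.5,220+462/9-.5,12),robot.state()['eef_pos'])
E
```

```text
[638.73636023 186.71297837  66.        ] [639.93590344 186.70742883  66.        ]
[632.81462848 193.99866801  12.        ] [453.9703151   11.79984777 135.06438842]
```

```bash
python3 -m handwheel '[{"fingers":1,"travel":[-0.0313,0,0.033],"rot":[0,0,0]},{"fingers":1,"travel":[-0.0313,0,0.033],"rot":[0,0,0]},{"fingers":1,"travel":[-0.0313,0,0.033],"rot":[0,0,0]},{"fingers":1,"travel":[-0.0313,0,0.033],"rot":[0,0,0]},{"fingers":1,"travel":[-0.0313,0,0.033],"rot":[0,0,0]},{"fingers":1,"travel":[-0.0313,0,0.033],"rot":[0,0,0]},{"fingers":1,"travel":[-0.0313,0,0.033],"rot":[0,0,0]},{"fingers":1,"travel":[0,0,0],"rot":[0,0,0]},{"fingers":1,"travel":[0,0.04,0],"rot":[0,0,0]},{"fingers":1,"travel":[0,0,0],"rot":[0,0,0]}]'  && python3 -m handwheel '[{"fingers":1,"travel":[0,0,0],"rot":[0,0,0]},{"fingers":1,"travel":[0,0,0],"rot":[0,0,0]}]'
```

```text
time_s: 9.98
eef_pos: [636.7, 186.4, 97.9]
ee_rot: [-1.578, -0.004, -1.57]
ft_force: [-1.0, 0.4, -0.2]
gripper_width: 0.999
time_s: 10.15
eef_pos: [639.2, 186.4, 103.9]
ee_rot: [-1.572, -0.001, -1.572]
ft_force: [0.3, -0.5, 0.8]
gripper_width: 1.0
```

```bash
python3 -m handwheel '[{"fingers":1,"travel":[-0.001,0.03,0],"rot":[0,0,0]},{"fingers":1,"travel":[0,0.0325,0],"rot":[0,0,0]},{"fingers":0,"travel":[0,0,0],"rot":[0,0,0]},{"fingers":-0.0,"travel":[0,0,0],"rot":[0,0,0]},{"fingers":-1,"travel":[0,0.0,0],"rot":[0,0,0]},{"fingers":-1,"travel":[0,0,0],"rot":[0,0,0]},{"fingers":-1,"travel":[0,0,0],"rot":[0,0,0]},{"fingers":-1,"travel":[0,0,0],"rot":[0,0,0]},{"fingers":-1,"travel":[0,0,0],"rot":[0,0,0]},{"fingers":-1,"travel":[0,0,0],"rot":[0,0,0]}]' 12
python3 - <<'E'
from h import *
s=cam('side');st=robot.state();p=st['eef_pos'];print(p,st['ee_rot'],st['gripper_width'])
crop(s,200,190,290,280,8,'s15.png')
E
```

```text
time_s: 10.98
eef_pos: [639.5, 188.0, 54.3]
ee_rot: [-1.57, 0.0, -1.571]
ft_force: [0.4, -0.2, 3.8]
gripper_width: 0.485
[639.51651704 188.0487804   54.26568181] [-1.57050305e+00  3.00227134e-04 -1.57063602e+00] 0.48350514345421125
```

View pics/s15.png

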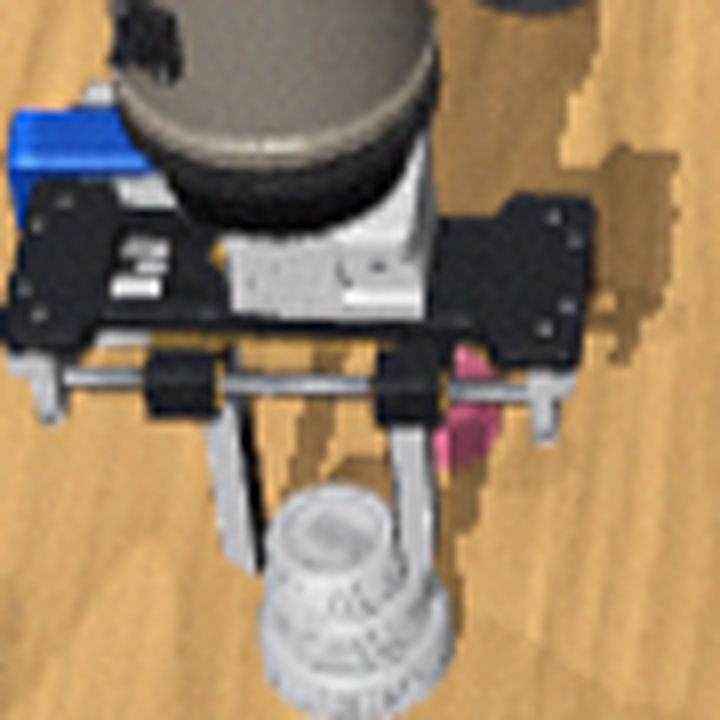

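```bash
python3 -m handwheel '[{"fingers":-1,"travel":[0,-0.01,0],"rot":[0,0,0]},{"fingers":-1,"travel":[0,-0.03,0],"rot":[0,0,0]},{"fingers":-1,"travel":[0,-0.04,0],"rot":[0,0,0]},{"fingers":-1,"travel":[0,-0.02,0],"rot":[0,0,0]},{"fingers":-1,"travel":[0.03,0,-0.003],"rot":[0,0,0]},{"fingers":-1,"travel":[0.045,0,-0.005],"rot":[0,0,0]},{"fingers":-1,"travel":[0.045,0,-0.005],"rot":[0,0,0]},{"fingers":-1,"travel":[0.045,0,-0.005],"rot":[0,0,0]},{"fingers":-1,"travel":[0.045,0,-0.005],"rot":[0,0,0]},{"fingers":-1,"travel":[0.045,0,-0.005],"rot":[0,0,0]}]' && python3 -m handwheel '[{"fingers":-1,"travel":[0.045,0,-0.004],"rot":[0,0,0]},{"fingers":-1,"travel":[0.045,0,-0.004],"rot":[0,0,0]},{"fingers":-1,"travel":[0.045,0,-0.004],"rot":[0,0,0]},{"fingers":-1,"travel":[0.045,0,-0.004],"rot":[0,0,0]},{"fingers":-1,"travel":[0,0.03,0],"rot":[0,0,0]},{"fingers":-1,"travel":[0,0,0],"rot":[0,0,0]},{"fingers":-1,"travel":[0,0,0],"rot":[0,0,0]},{"fingers":-1,"travel":[0,0,0],"rot":[0,0,0]}]'
python3 - <<'E'
from h import *
s=cam('side');t=cam('top');st=robot.state();p=st['eef_pos'];print(p,st['ee_rot'],st['gripper_width'])
crop(s,210,120,330,240,6,'s16.png')
crop(t,290,140,410,260,6,'t16.png')
crop(s,210,220,280,290,8,'s16b.png')
E
```

```text
time_s: 11.87
eef_pos: [616.6, -17.7, 134.5]
ee_rot: [-1.571, 0.0, -1.571]
ft_force: [0.5, 0.5, -0.2]
gripper_width: 0.487
time_s: 12.53
eef_pos: [604.6, -159.4, 110.6]
ee_rot: [-1.571, 0.0, -1.57]
ft_force: [0.4, 1.0, -0.0]
gripper_width: 0.485
[ 604.97171741 -159.16166362  110.85882949] [-1.56974283e+00  1.33420999e-04 -1.56917020e+00] 0.48511326664806764
```

View pics/s16.png

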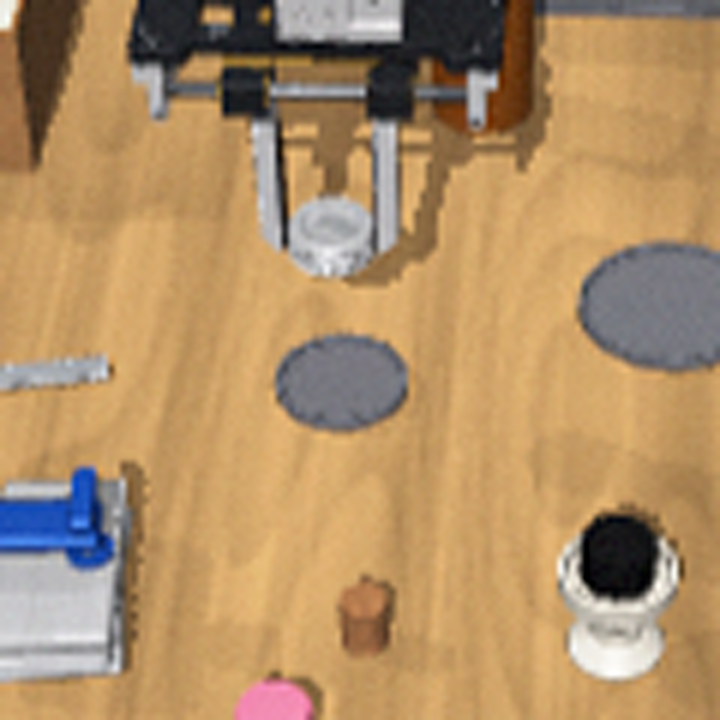

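View pics/t16.png

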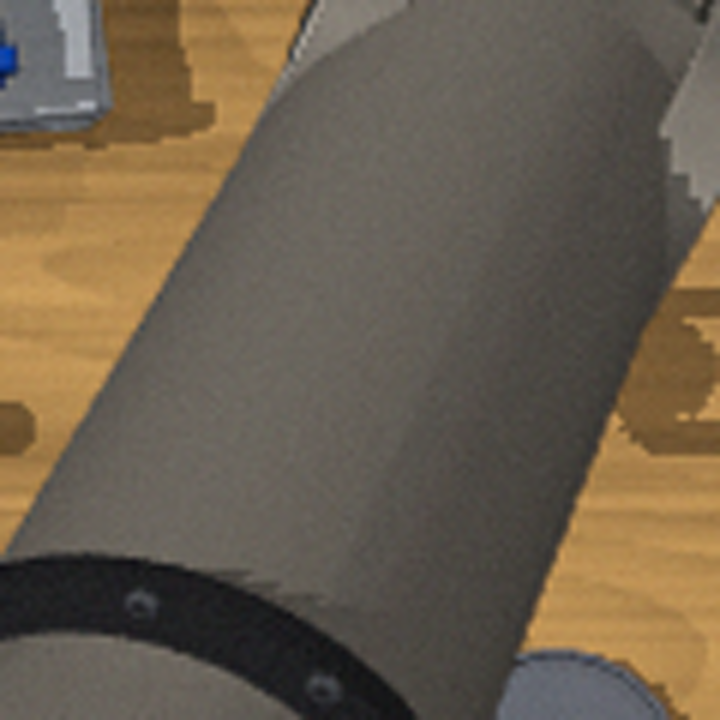

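View pics/s16b.png

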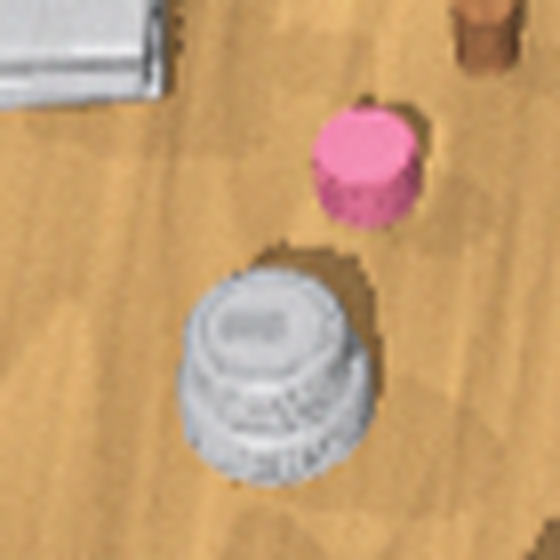

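```bash
python3 - <<'E'
from h import *
s=cam('side');st=robot.state();p=st['eef_pos'];print(p)
print(at(s,264.25,161.2,p[2])-p)
print(at(s,210+331/6-.5,120+224/6-.5,p[2]+11.7)-p)
for z in(4,8):print(at(s,210+341.5/6-.5,120+382.5/6-.5,z))
E
```

```text
[ 604.92468034 -159.20265053  110.79086565]
[-1.10614172e+00  7.67388958e+00 -2.84217094e-14]
[-2.32027175  1.09188559 11.7       ]
[ 603.19281186 -170.76242416    4.        ]
[ 602.65446407 -166.28813397    8.        ]
```

```bash
python3 -m handwheel '[{"fingers":-1,"travel":[0.0172,0,0],"rot":[0,0,0]},{"fingers":-1,"travel":[0,0.03,0],"rot":[0,0,0]},{"fingers":-1,"travel":[0,0.03,0],"rot":[0,0,0]},{"fingers":-1,"travel":[0,0.03,0],"rot":[0,0,0]},{"fingers":-1,"travel":[0,0.02,0],"rot":[0,0,0]},{"fingers":-1,"travel":[0,0,0],"rot":[0,0,0]},{"fingers":-1,"travel":[0,0,0],"rot":[0,0,0]},{"fingers":-1,"travel":[0,0,0],"rot":[0,0,0]}]'
python3 - <<'E'
from h import *
s=cam('side');st=robot.state();p=st['eef_pos'];print(p,st['ee_rot'],st['ft_force'])
crop(s,220,130,310,220,8,'s17.png')
E
```

```text
time_s: 13.35
eef_pos: [604.9, -174.3, 23.1]
ee_rot: [-1.57, -0.0, -1.571]
ft_force: [0.7, 0.2, 0.3]
gripper_width: 0.49
[ 605.07172019 -174.29816124   23.35143698] [-1.56900232e+00 -3.68746453e-04 -1.57074664e+00] [-0.2031293   0.00568977  0.1803365 ]
```

View pics/s17.png

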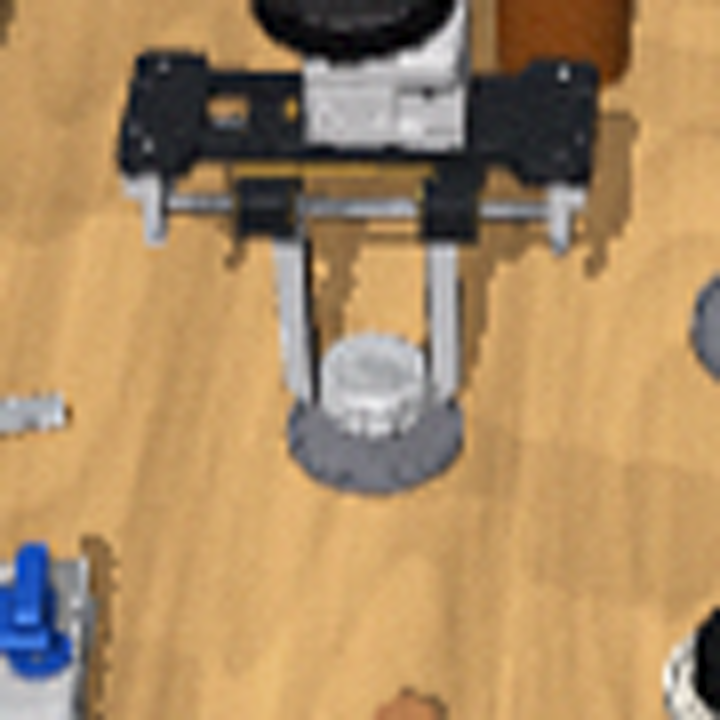

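```bash
python3 - <<'E'
from h import *
s=cam('side');st=robot.state();p=st['eef_pos'];print(p)
# tray centre, wall silhouette
print([at(s,220+375/8-.5,130+v/8-.5,z).round(1) for v,z in((491,0),(431,4))])
# can bottom front edge, can top disc back edge & centre
print(at(s,220+374/8-.5,130+438/8-.5,p[2]-8.3),at(s,220+374/8-.5,130+332/8-.5,p[2]+11.7))
E
```

```text
[ 605.08218481 -174.16775466   23.33436711]
[array([ 600.8, -138.9,    0. ]), array([ 603.3, -170.2,    4. ])]
[ 601.83940586 -153.63828273   15.03436711] [ 604.47610653 -194.90896216   35.03436711]
```

```bash
python3 -m handwheel '[{"fingers":-1,"travel":[0,0.0075,0],"rot":[0,0,0]},{"fingers":-1,"travel":[0,0.0065,0],"rot":[0,0,0]},{"fingers":-1,"travel":[0,0,0],"rot":[0,0,0]},{"fingers":-1,"travel":[0,0,0],"rot":[0,0,0]},{"fingers":0.4,"travel":[0,0,0],"rot":[0,0,0]},{"fingers":0.4,"travel":[0,0,0],"rot":[0,0,0]},{"fingers":0.4,"travel":[0,0,0],"rot":[0,0,0]},{"fingers":0.4,"travel":[0,0,0],"rot":[0,0,0]}]'; python3 -m handwheel '[{"fingers":0.5,"travel":[0,-0.02,0],"rot":[0,0,0]},{"fingers":1,"travel":[0,-0.04,0],"rot":[0,0,0]},{"fingers":1,"travel":[0,-0.04,0],"rot":[0,0,0]},{"fingers":1,"travel":[0,-0.04,0],"rot":[0,0,0]},{"fingers":1,"travel":[-0.04,0,0],"rot":[0,0,0]},{"fingers":1,"travel":[-0.04,0,0],"rot":[0,0,0]},{"fingers":1,"travel":[-0.04,0,0],"rot":[0,0,0]},{"fingers":1,"travel":[-0.04,0,0],"rot":[0,0,0]},{"fingers":1,"travel":[-0.04,0,0],"rot":[0,0,0]},{"fingers":1,"travel":[0,0,0],"rot":[0,0,0]}]'
python3 - <<'E'
from h import *
s=cam('side');t=cam('top');st=robot.state();p=st['eef_pos'];print(p,st['ee_rot'])
crop(s,220,130,350,230,6,'s18.png');crop(t,310,160,410,260,6,'t18.png')
E
```

```text
time_s: 14.12
eef_pos: [604.1, -173.9, 10.7]
ee_rot: [-1.571, -0.0, -1.571]
ft_force: [0.7, 0.7, 0.1]
gripper_width: 0.694
time_s: 14.95
eef_pos: [604.3, -6.5, 122.2]
ee_rot: [-1.572, 0.002, -1.563]
ft_force: [0.9, 1.0, -0.1]
gripper_width: 1.003
[604.18042148 -12.45249645 122.66544231] [-1.57092754e+00  1.58811363e-04 -1.56797880e+00]
```

View pics/s18.png

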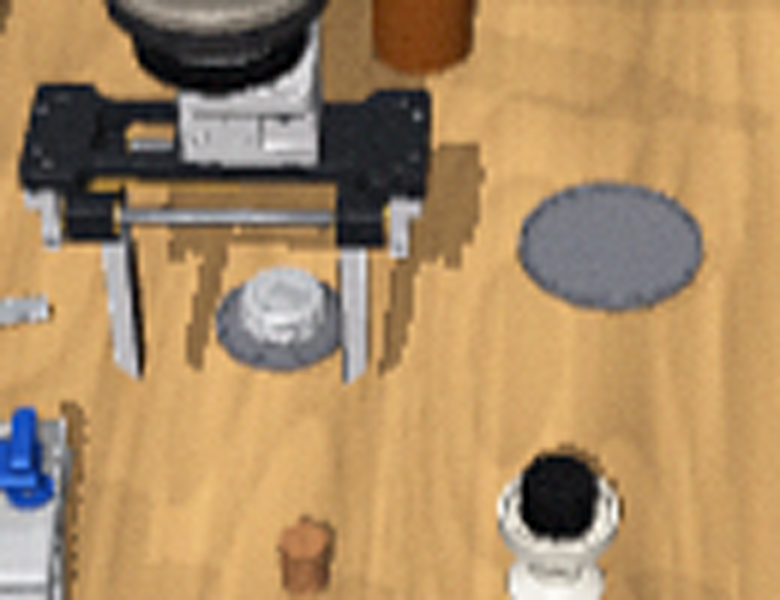

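View pics/t18.png

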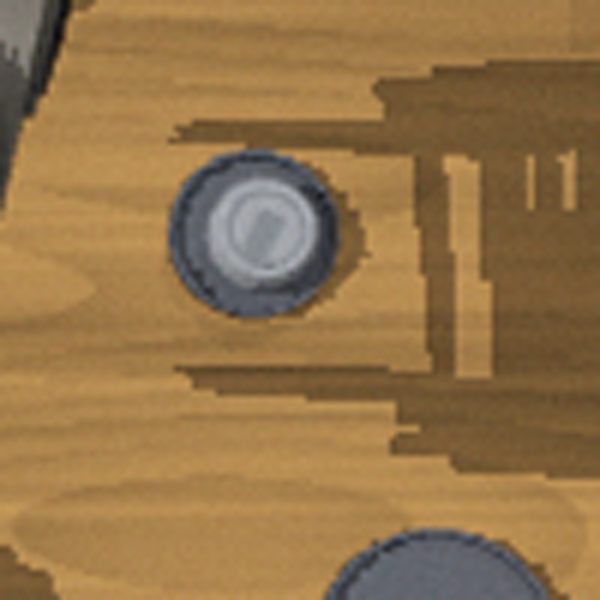

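```bash
python3 - <<'E'
from h import *
t=cam('top')
print(at(t,310+264.5/6-.5,160+230/6-.5,23),at(t,310+255/6-.5,160+234/6-.5,6))
s=cam('side');crop(s,210,220,280,290,9,'s19.png');crop(t,180,150,240,210,10,'t19.png')
E
```

```text
[ 604.32326672 -175.07634285   23.        ] [ 605.89891691 -173.32129693    6.        ]
```

View pics/s19.png

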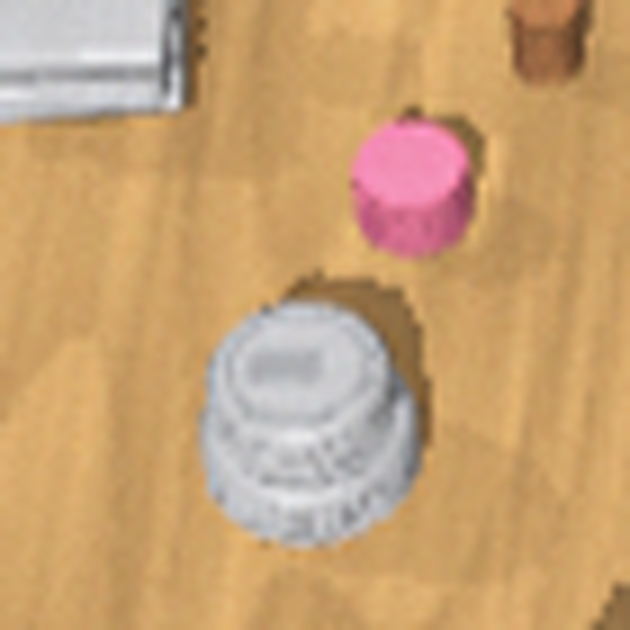

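View pics/t19.png

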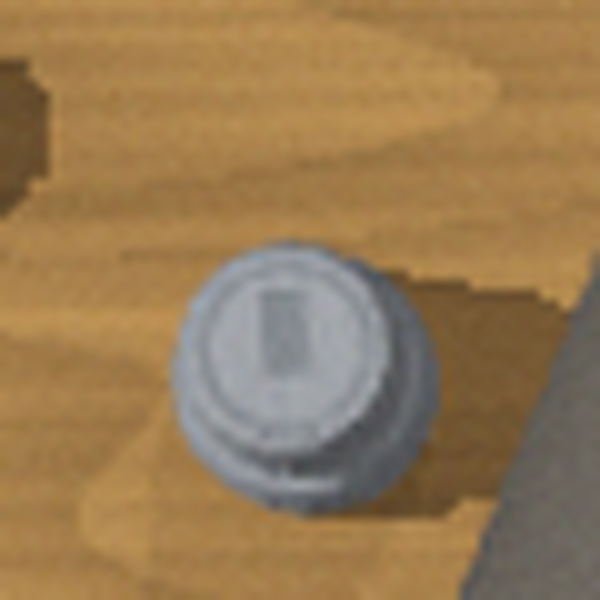

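```bash
python3 - <<'E'
from h import *
t=cam('top');s=cam('side')
print(at(t,208.1,184.4,46),at(s,210+298/9-.5,220+364/9-.5,46)+[3.5,-1,0],robot.state()['eef_pos'])
print('large',at(t,180+306/10-.5,150+380/10-.5,12))
E
```

```text
[637.86318463 184.73814281  46.        ] [638.83292541 183.38328734  46.        ] [604.14091715 -15.39987553 122.79303384]
large [637.32419514 185.03889966  12.        ]
```

```bash
python3 -m handwheel '[{"fingers":1,"travel":[-0.0417,0,0.0071],"rot":[0,0,0]},{"fingers":1,"travel":[-0.0417,0,0.0071],"rot":[0,0,0]},{"fingers":1,"travel":[-0.0417,0,0.0071],"rot":[0,0,0]},{"fingers":1,"travel":[-0.0417,0,0.0071],"rot":[0,0,0]},{"fingers":1,"travel":[-0.0417,0,0.0071],"rot":[0,0,0]},{"fingers":1,"travel":[-0.0417,0,0.0071],"rot":[0,0,0]},{"fingers":1,"travel":[0,0.03,0],"rot":[0,0,0]},{"fingers":1,"travel":[0,0,0],"rot":[0,0,0]},{"fingers":1,"travel":[0,0,0],"rot":[0,0,0]},{"fingers":1,"travel":[0,0,0],"rot":[0,0,0]}]'
```

```text
time_s: 16.08
eef_pos: [638.8, 184.2, 99.5]
ee_rot: [-1.57, -0.001, -1.573]
ft_force: [0.2, 0.1, 1.2]
gripper_width: 1.001
```

```bash
python3 -m handwheel '[{"fingers":1,"travel":[0,0.03,0],"rot":[0,0,0]},{"fingers":1,"travel":[0,0.03,0],"rot":[0,0,0]},{"fingers":1,"travel":[0,0.024,0],"rot":[0,0,0]},{"fingers":1,"travel":[0,0,0],"rot":[0,0,0]},{"fingers":1,"travel":[0,0,0],"rot":[0,0,0]}]' 15 && python3 -m handwheel '[{"fingers":-1,"travel":[0,0,0],"rot":[0,0,0]},{"fingers":-1,"travel":[0,0,0],"rot":[0,0,0]},{"fingers":-1,"travel":[0,0,0],"rot":[0,0,0]},{"fingers":-1,"travel":[0,0,0],"rot":[0,0,0]},{"fingers":-1,"travel":[0,0,0],"rot":[0,0,0]},{"fingers":-1,"travel":[0,0,0],"rot":[0,0,0]},{"fingers":-1,"travel":[0,0,0],"rot":[0,0,0]}]'
```

```text
time_s: 16.5
eef_pos: [638.6, 184.8, 32.2]
ee_rot: [-1.571, -0.001, -1.573]
ft_force: [0.1, -1.2, 1.5]
gripper_width: 0.999
time_s: 17.08
eef_pos: [638.3, 186.4, 31.7]
ee_rot: [-1.571, 0.0, -1.571]
ft_force: [-1.3, 0.6, 3.1]
gripper_width: 0.594
```

```bash
python3 -m handwheel '[{"fingers":-1,"travel":[0,-0.01,0],"rot":[0,0,0]},{"fingers":-1,"travel":[0,-0.03,0],"rot":[0,0,0]},{"fingers":-1,"travel":[0,-0.04,0],"rot":[0,0,0]},{"fingers":-1,"travel":[-0.009,0,-0.039],"rot":[0,0,0]},{"fingers":-1,"travel":[-0.009,0,-0.039],"rot":[0,0,0]},{"fingers":-1,"travel":[-0.009,0,-0.039],"rot":[0,0,0]},{"fingers":-1,"travel":[-0.009,0,-0.039],"rot":[0,0,0]},{"fingers":-1,"travel":[-0.009,0,-0.039],"rot":[0,0,0]},{"fingers":-1,"travel":[-0.008,0,-0.040],"rot":[0,0,0]},{"fingers":-1,"travel":[0,0,0],"rot":[0,0,0]}]' && python3 -m handwheel '[{"fingers":-1,"travel":[0,0.03,0],"rot":[0,0,0]},{"fingers":-1,"travel":[0,0.03,0],"rot":[0,0,0]},{"fingers":-1,"travel":[0,0,0],"rot":[0,0,0]},{"fingers":-1,"travel":[0,0,0],"rot":[0,0,0]},{"fingers":-1,"travel":[0,0,0],"rot":[0,0,0]}]'
python3 - <<'E'
from h import *
s=cam('side');t=cam('top');st=robot.state();p=st['eef_pos'];print(p,st['ee_rot'],st['gripper_width'])
crop(s,255,230,375,330,6,'s20.png')
crop(t,80,150,280,300,4,'t20.png')
E
```

```text
time_s: 17.92
eef_pos: [444.8, 229.8, 95.3]
ee_rot: [-1.575, 0.001, -1.567]
ft_force: [1.6, 1.5, -0.6]
gripper_width: 0.588
time_s: 18.33
eef_pos: [450.9, 228.5, 48.5]
ee_rot: [-1.57, 0.0, -1.572]
ft_force: [0.2, 0.6, -1.6]
gripper_width: 0.59
[451.03060582 228.86536321  48.67654371] [-1.56967067e+00  9.33943275e-04 -1.57112139e+00] 0.5913154940172467
```

View pics/s20.png

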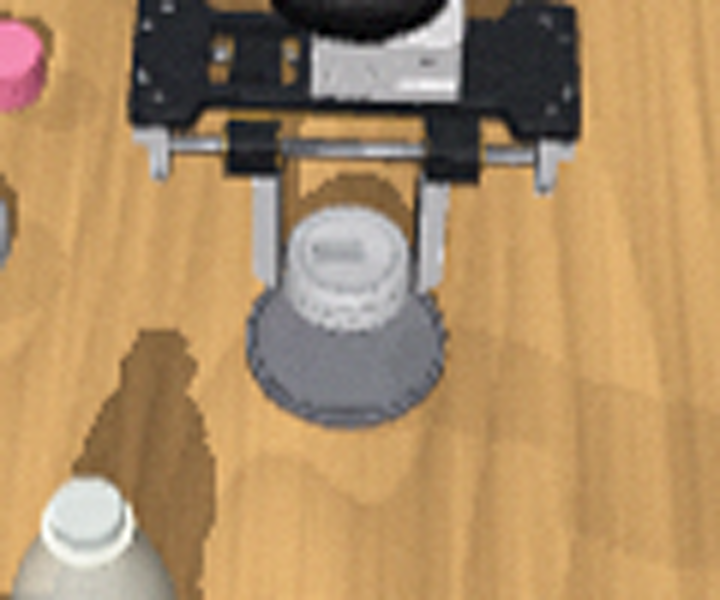

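View pics/t20.png

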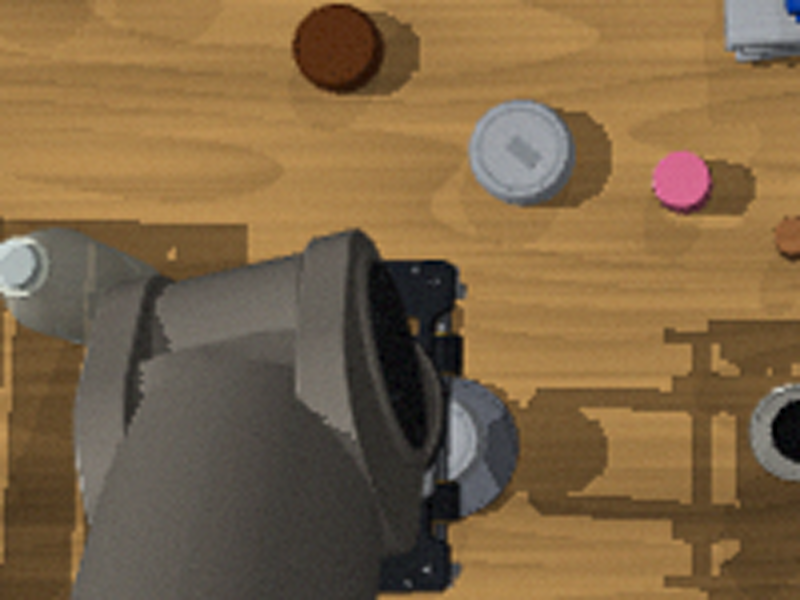

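```bash
python3 -m handwheel '[{"fingers":-1,"travel":[0,0.02,0],"rot":[0,0,0]},{"fingers":-1,"travel":[0,0.016,0],"rot":[0,0,0]},{"fingers":-1,"travel":[0,0.0095,0],"rot":[0,0,0]},{"fingers":-1,"travel":[0,0,0],"rot":[0,0,0]},{"fingers":-1,"travel":[0,0,0],"rot":[0,0,0]},{"fingers":-1,"travel":[0,0,0],"rot":[0,0,0]}]'; python3 -m handwheel '[{"fingers":0.6,"travel":[0,0,0],"rot":[0,0,0]},{"fingers":0.6,"travel":[0,0,0],"rot":[0,0,0]},{"fingers":0.6,"travel":[0,0,0],"rot":[0,0,0]},{"fingers":0.6,"travel":[0,0,0],"rot":[0,0,0]},{"fingers":1,"travel":[0,-0.02,0],"rot":[0,0,0]},{"fingers":1,"travel":[0,-0.04,0],"rot":[0,0,0]},{"fingers":1,"travel":[0,-0.04,0],"rot":[0,0,0]},{"fingers":1,"travel":[0,0,0.04],"rot":[0,0,0]},{"fingers":1,"travel":[0,0,0.04],"rot":[0,0,0]},{"fingers":1,"travel":[0,0,0],"rot":[0,0,0]}]'
python3 - <<'E'
from h import *
s=cam('side');t=cam('top');st=robot.state();p=st['eef_pos'];print(p,st['ee_rot'])
crop(s,255,230,375,330,6,'s21.png');crop(t,80,150,280,300,4,'t21.png')
E
```

```text
time_s: 18.93
eef_pos: [450.6, 228.7, 11.8]
ee_rot: [-1.57, 0.0, -1.571]
ft_force: [-0.1, 0.3, -0.8]
gripper_width: 0.591
time_s: 19.77
eef_pos: [519.2, 229.4, 92.5]
ee_rot: [-1.566, 0.001, -1.571]
ft_force: [-1.9, -0.6, 0.5]
gripper_width: 1.0
[514.88791567 228.23408073  90.97017158] [-1.57058269e+00 -5.63149429e-04 -1.57171345e+00]
```

View pics/s21.png

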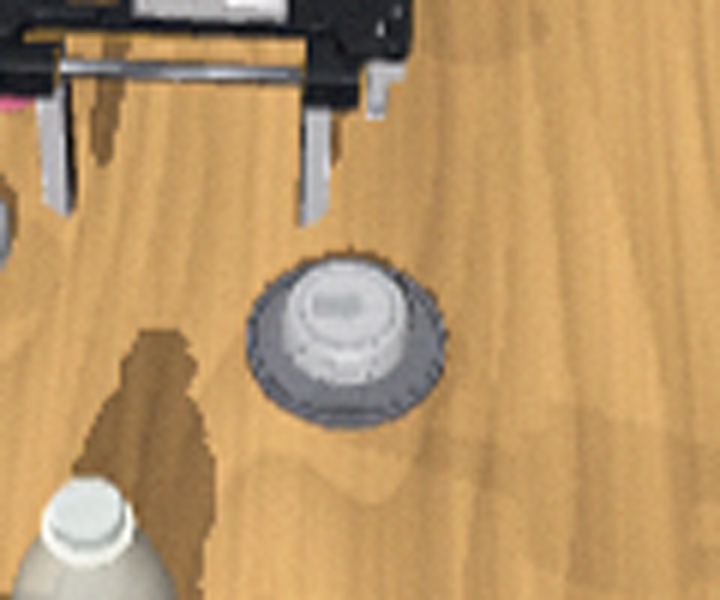

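View pics/t21.png

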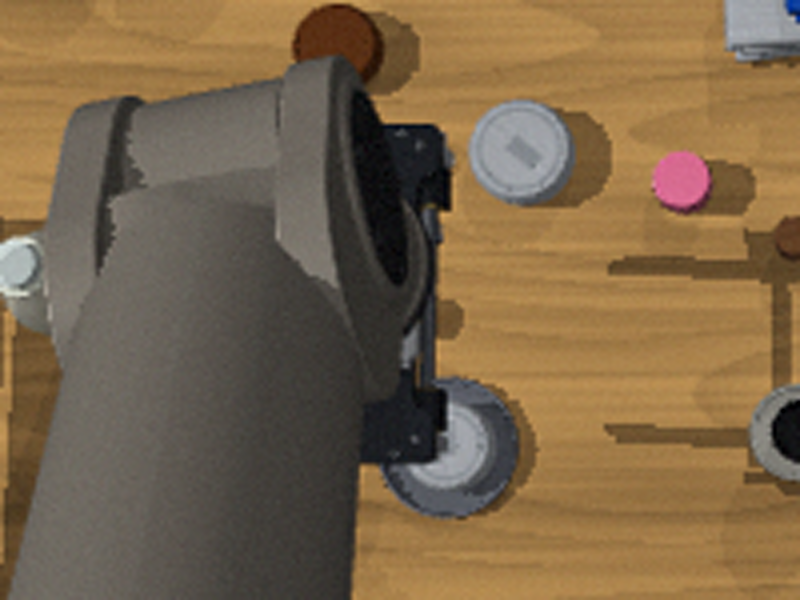

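The medium can lies centred in its tray. Last is the large can, whose top disc is at about (210,187) in the top view.

```bash
python3 - <<'E'
from h import *
t=cam('top');print(at(t,210,187.2,24),robot.state()['eef_pos'])
E
```

```text
[635.50978549 183.41361509  24.        ] [513.85143637 228.2467043   90.7144396 ]
```

```bash
python3 -m handwheel '[{"fingers":1,"travel":[0.0108,0,0.0306],"rot":[0,0,0]},{"fingers":1,"travel":[0.0108,0,0.0306],"rot":[0,0,0]},{"fingers":1,"travel":[0.0108,0,0.0306],"rot":[0,0,0]},{"fingers":1,"travel":[0.0108,0,0.0306],"rot":[0,0,0]},{"fingers":1,"travel":[0.0108,0,0.0306],"rot":[0,0,0]},{"fingers":1,"travel":[0,0,0],"rot":[0,0,0]},{"fingers":1,"travel":[0,0.03,0],"rot":[0,0,0]},{"fingers":1,"travel":[0,0.0,0],"rot":[0,0,0]},{"fingers":1,"travel":[0,0,0],"rot":[0,0,0]},{"fingers":1,"travel":[0,0,0],"rot":[0,0,0]}]'
python3 - <<'E'
from h import *
s=cam('side');st=robot.state();print(st['eef_pos']);crop(s,200,190,290,280,8,'s22.png')
E
```

```text
time_s: 20.75
eef_pos: [636.0, 185.8, 67.6]
ee_rot: [-1.571, -0.0, -1.57]
ft_force: [1.0, -0.6, -1.1]
gripper_width: 0.998
[636.43644705 185.87322252  67.91449951]
```

View pics/s22.png

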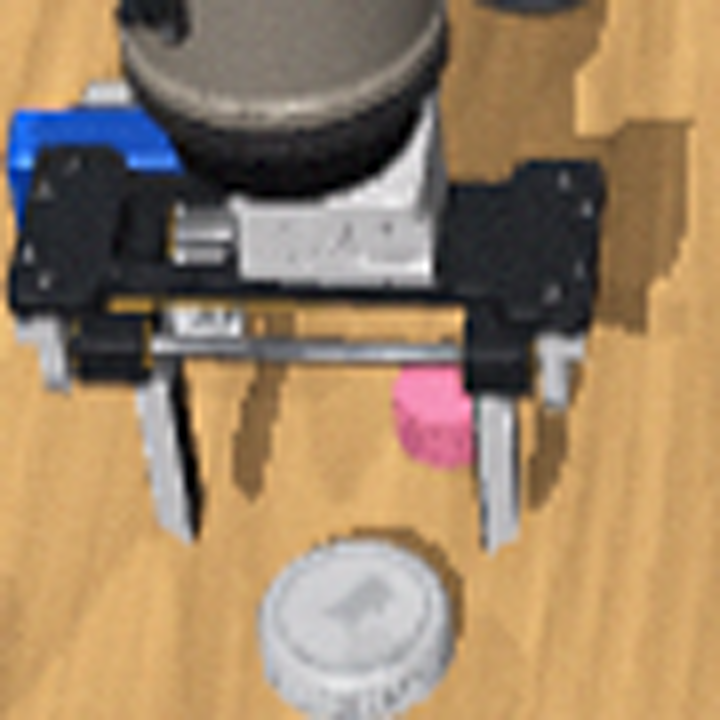

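```bash
python3 - <<'E'
from h import *
s=cam('side');st=robot.state();p=st['eef_pos'];print(p)
print(at(s,200+342/8-.5,190+544/8-.5,p[2])-p, at(s,200+357/8-.5,190+610/8-.5,24)-p)
E
```

```text
[636.63348074 185.9242701   68.04067281]
[-3.15830451e+00  8.37588334e+00 -4.26325641e-14] [ -3.97290739   0.27372704 -44.04067281]
```

```bash
python3 -m handwheel '[{"fingers":1,"travel":[0,0.03,0],"rot":[0,0,0]},{"fingers":1,"travel":[0,0.025,0],"rot":[0,0,0]},{"fingers":1,"travel":[0,0.0195,0],"rot":[0,0,0]},{"fingers":1,"travel":[0,0,0],"rot":[0,0,0]},{"fingers":1,"travel":[0,0,0],"rot":[0,0,0]}]' 15 && python3 -m handwheel '[{"fingers":-1,"travel":[0,0,0],"rot":[0,0,0]},{"fingers":-1,"travel":[0,0,0],"rot":[0,0,0]},{"fingers":-1,"travel":[0,0,0],"rot":[0,0,0]},{"fingers":-1,"travel":[0,0,0],"rot":[0,0,0]},{"fingers":-1,"travel":[0,0,0],"rot":[0,0,0]},{"fingers":-1,"travel":[0,0,0],"rot":[0,0,0]}]'
```

```text
time_s: 21.27
eef_pos: [636.4, 185.4, 7.5]
ee_rot: [-1.572, -0.001, -1.571]
ft_force: [0.5, -1.0, 0.1]
gripper_width: 1.002
time_s: 21.77
eef_pos: [636.9, 185.7, 8.0]
ee_rot: [-1.57, 0.0, -1.571]
ft_force: [-1.1, -0.2, 6.3]
gripper_width: 0.7
```

```bash
python3 -m handwheel '[{"fingers":-1,"travel":[0,-0.01,0],"rot":[0,0,0]},{"fingers":-1,"travel":[0,-0.04,0],"rot":[0,0,0]},{"fingers":-1,"travel":[0,-0.05,0],"rot":[0,0,0]},{"fingers":-1,"travel":[0,-0.05,0],"rot":[0,0,0]},{"fingers":-1,"travel":[0.0447,0,-0.0217],"rot":[0,0,0]},{"fingers":-1,"travel":[0.0447,0,-0.0217],"rot":[0,0,0]},{"fingers":-1,"travel":[0.0447,0,-0.0217],"rot":[0,0,0]},{"fingers":-1,"travel":[0.0447,0,-0.0217],"rot":[0,0,0]},{"fingers":-1,"travel":[0.0447,0,-0.0217],"rot":[0,0,0]},{"fingers":-1,"travel":[0.0447,0,-0.0217],"rot":[0,0,0]}]' && python3 -m handwheel '[{"fingers":-1,"travel":[0.0447,0,-0.0217],"rot":[0,0,0]},{"fingers":-1,"travel":[0.0447,0,-0.0217],"rot":[0,0,0]},{"fingers":-1,"travel":[0.0447,0,-0.0217],"rot":[0,0,0]},{"fingers":-1,"travel":[0.0447,0,-0.0217],"rot":[0,0,0]},{"fingers":-1,"travel":[0.0447,0,-0.0217],"rot":[0,0,0]},{"fingers":-1,"travel":[0.0447,0,-0.0217],"rot":[0,0,0]},{"fingers":-1,"travel":[0,0,0],"rot":[0,0,0]},{"fingers":-1,"travel":[0,0,0],"rot":[0,0,0]},{"fingers":-1,"travel":[0,0,0],"rot":[0,0,0]}]'
python3 - <<'E'
from h import *
s=cam('side');st=robot.state();p=st['eef_pos'];print(p,st['ee_rot'],st['gripper_width'],st['joint_pos'].round(2))
crop(s,260,90,380,210,6,'s23.png')
E
```

```text
time_s: 22.6
eef_pos: [531.4, -30.5, 128.0]
ee_rot: [-1.57, 0.0, -1.571]
ft_force: [1.1, -1.4, -0.3]
gripper_width: 0.698
time_s: 23.35
eef_pos: [428.5, -243.5, 127.8]
ee_rot: [-1.57, 0.0, -1.571]
ft_force: [0.3, -0.5, -0.8]
gripper_width: 0.703
[ 428.82977391 -242.94428226  127.64405153] [-1.57062892e+00  2.97188019e-04 -1.56984548e+00] 0.6964507060054969 [-0.29  0.29  0.8   2.12 -0.28  0.84  0.68]
```

View pics/s23.png

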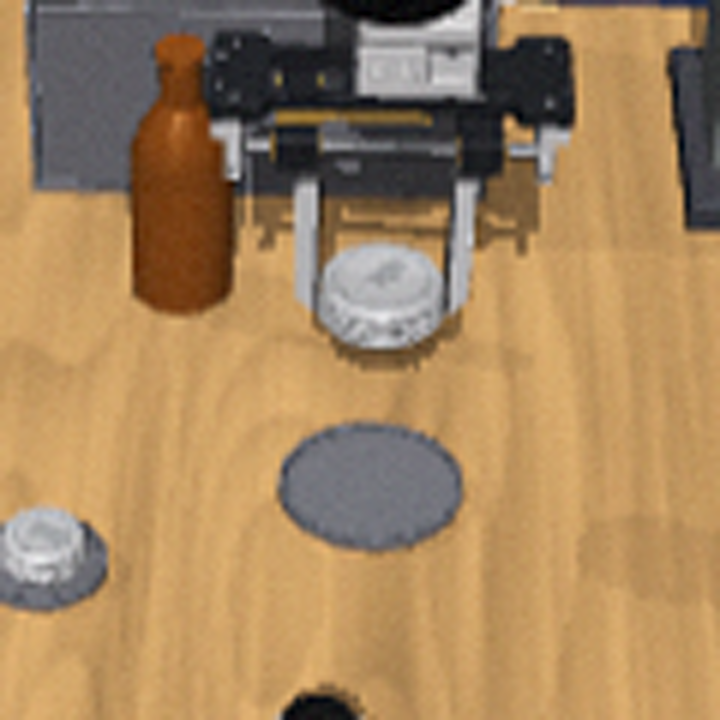

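```bash
python3 -m handwheel '[{"fingers":-1,"travel":[0,0.04,0],"rot":[0,0,0]},{"fingers":-1,"travel":[0,0.04,0],"rot":[0,0,0]},{"fingers":-1,"travel":[0,0.03,0],"rot":[0,0,0]},{"fingers":-1,"travel":[0.001,0.015,0],"rot":[0,0,0]},{"fingers":-1,"travel":[0,0,0],"rot":[0,0,0]},{"fingers":-1,"travel":[0,0,0],"rot":[0,0,0]},{"fingers":-1,"travel":[0,0,0],"rot":[0,0,0]}]'
python3 - <<'E'
from h import *
s=cam('side');t=cam('top');st=robot.state();p=st['eef_pos'];print(p,st['ee_rot'],st['gripper_width'])
print(at(s,260+371/6-.5,90+549/6-.5,0)) # tray front
crop(s,260,90,380,210,6,'s24.png');crop(t,310,200,430,320,6,'t24.png')
E
```

```text
time_s: 23.98
eef_pos: [429.3, -244.5, 28.7]
ee_rot: [-1.57, -0.0, -1.57]
ft_force: [0.5, 0.7, -0.3]
gripper_width: 0.698
[ 429.39134947 -244.55073817   28.78096183] [-1.56870375e+00 -3.81354950e-04 -1.57030064e+00] 0.6976758798516587
[ 426.94936469 -193.18741548    0.        ]
```

View pics/s24.png

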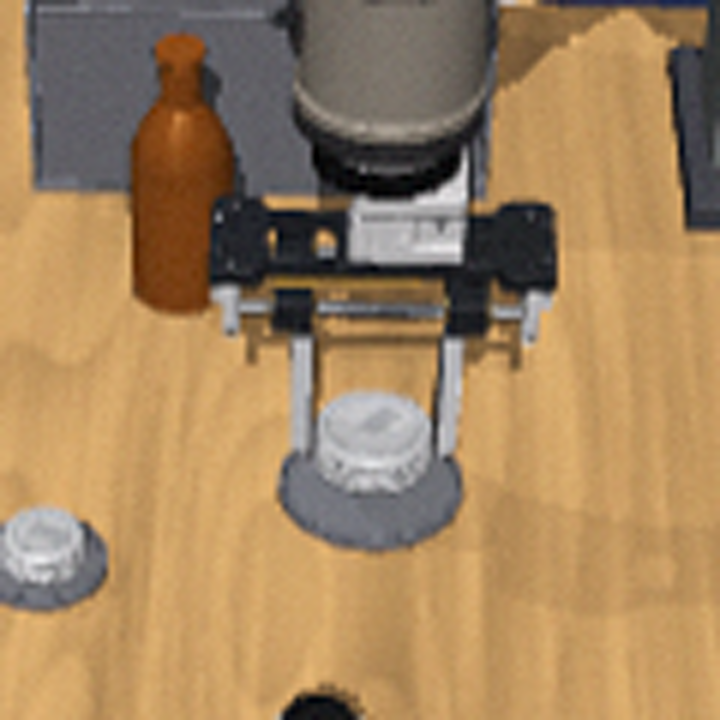

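View pics/t24.png

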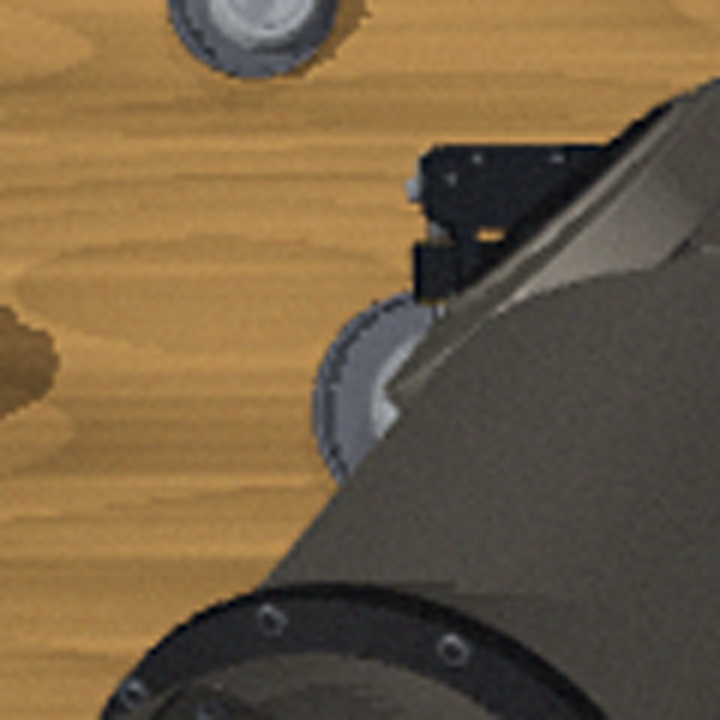

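```bash
python3 -m handwheel '[{"fingers":-1,"travel":[0,0.012,0],"rot":[0,0,0]},{"fingers":-1,"travel":[0,0.0095,0],"rot":[0,0,0]},{"fingers":-1,"travel":[0,0,0],"rot":[0,0,0]},{"fingers":-1,"travel":[0,0,0],"rot":[0,0,0]},{"fingers":-1,"travel":[0,0,0],"rot":[0,0,0]}]'; python3 -m handwheel '[{"fingers":0.7,"travel":[0,0,0],"rot":[0,0,0]},{"fingers":0.7,"travel":[0,0,0],"rot":[0,0,0]},{"fingers":0.7,"travel":[0,0,0],"rot":[0,0,0]},{"fingers":0.7,"travel":[0,0,0],"rot":[0,0,0]},{"fingers":1,"travel":[0,-0.02,0],"rot":[0,0,0]},{"fingers":1,"travel":[0,-0.04,0],"rot":[0,0,0]},{"fingers":1,"travel":[0,-0.04,0],"rot":[0,0,0]},{"fingers":1,"travel":[0,-0.05,0],"rot":[0,0,0]},{"fingers":1,"travel":[0,-0.05,0],"rot":[0,0,0]},{"fingers":1,"travel":[0,-0.03,0],"rot":[0,0,0]}]'
python3 -m handwheel '[{"fingers":1,"travel":[-0.04,0,0.03],"rot":[0,0,0]},{"fingers":1,"travel":[-0.04,0,0.03],"rot":[0,0,0]},{"fingers":1,"travel":[-0.04,0,0.03],"rot":[0,0,0]},{"fingers":1,"travel":[-0.04,0,0.03],"rot":[0,0,0]},{"fingers":1,"travel":[-0.04,0,0.03],"rot":[0,0,0]},{"fingers":1,"travel":[-0.04,0,0.03],"rot":[0,0,0]},{"fingers":1,"travel":[-0.04,0,0.03],"rot":[0,0,0]},{"fingers":1,"travel":[-0.04,0,0.03],"rot":[0,0,0]},{"fingers":1,"travel":[0,0,0],"rot":[0,0,0]},{"fingers":1,"travel":[0,0,0],"rot":[0,0,0]}]'
python3 - <<'E'
from h import *
s=cam('side');t=cam('top');st=robot.state();p=st['eef_pos'];print(p,st['ee_rot'],st['gripper_width'])
crop(s,190,90,390,310,2.7,'s25.png');crop(t,160,170,430,300,2.9,'t25.png')
E
```

```text
time_s: 24.5
eef_pos: [428.0, -244.5, 10.1]
ee_rot: [-1.572, 0.0, -1.571]
ft_force: [-0.4, 0.4, 0.0]
gripper_width: 0.701
time_s: 25.33
eef_pos: [428.7, -245.4, 197.6]
ee_rot: [-1.569, -0.001, -1.572]
ft_force: [1.6, -0.6, 1.5]
gripper_width: 1.002
time_s: 26.17
eef_pos: [621.0, 13.8, 193.5]
ee_rot: [-1.572, -0.001, -1.567]
ft_force: [0.1, -0.6, 0.3]
gripper_width: 1.002
[619.95738735  10.87815506 194.1205323 ] [-1.57131995e+00 -6.04720027e-04 -1.57120686e+00] 0.9987245763783523
```

View pics/s25.png

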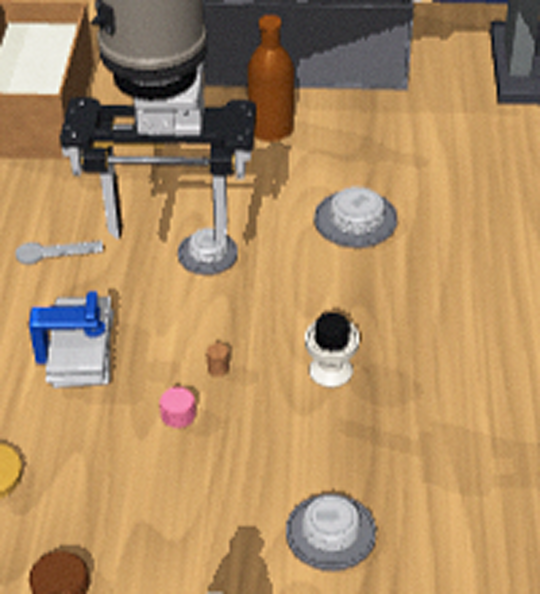

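View pics/t25.png

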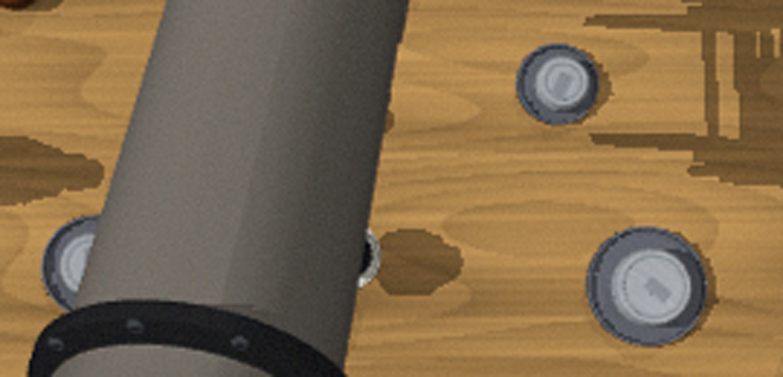

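```bash
python3 -m handwheel '[{"fingers":1,"travel":[-0.04,0,0],"rot":[0,0,0]},{"fingers":1,"travel":[-0.04,0,0],"rot":[0,0,0]},{"fingers":1,"travel":[-0.04,0,0],"rot":[0,0,0]},{"fingers":1,"travel":[-0.04,0,0],"rot":[0,0,0]},{"fingers":1,"travel":[0,0,0],"rot":[0,0,0]},{"fingers":1,"travel":[0,0,0],"rot":[0,0,0]}]'
python3 - <<'E'
from h import *
t=cam('top');cv2.imwrite('pics/t26f.png',t['pixels'][:,:,::-1]);crop(t,230,170,430,310,4,'t26.png');print(robot.state()['time_s'],robot.state()['joint_vel'].round(3))
E
```

```text
time_s: 26.77
eef_pos: [619.8, 140.3, 194.3]
ee_rot: [-1.571, 0.0, -1.569]
ft_force: [0.6, -0.8, -0.3]
gripper_width: 1.002
26.8167 [ 0.022 -0.006  0.017  0.004  0.003 -0.001  0.002]
```

View pics/t26.png

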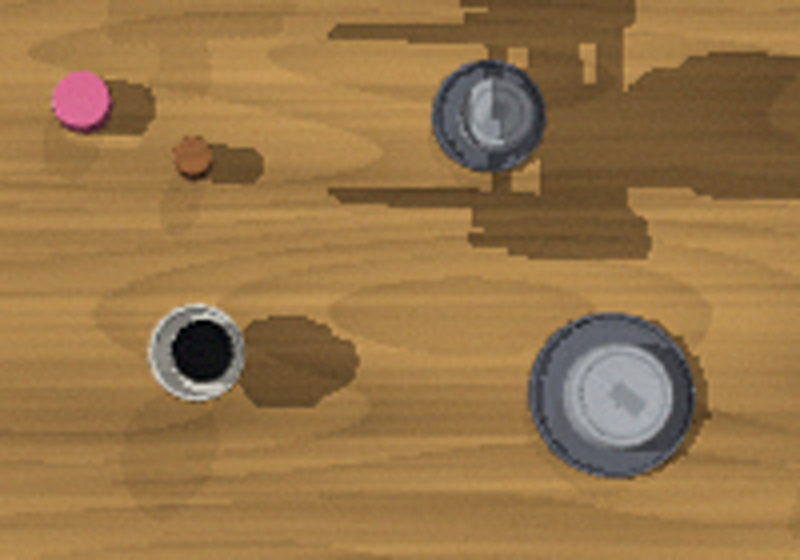

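View pics/t26f.png

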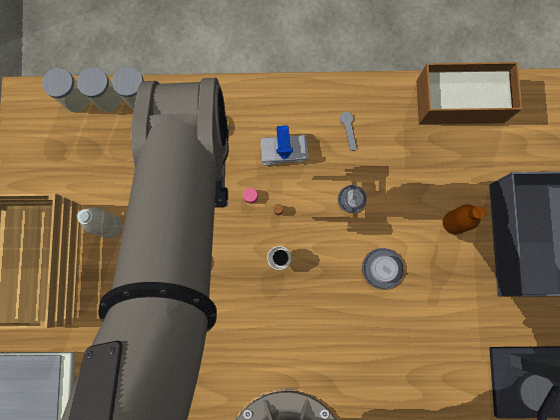

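```bash
python3 -m handwheel '[{"fingers":1,"travel":[0,0,0],"rot":[0,0,0]},{"fingers":1,"travel":[0,0,0],"rot":[0,0,0]},{"fingers":1,"travel":[0,0,0],"rot":[0,0,0]},{"fingers":1,"travel":[0,0,0],"rot":[0,0,0]}]'
python3 -c "
from workcell import robot
print(robot.close_job())"
```

```text
time_s: 27.15
eef_pos: [620.4, 138.6, 194.4]
ee_rot: [-1.571, 0.0, -1.572]
ft_force: [-0.1, 0.2, -0.4]
gripper_width: 1.001
the job is handed in; nothing more can be done
None
```

I took the pile apart in the required order and handed the job in at about 27 s. The cap went into the egg cup, then the small, medium and large cans went into their own trays. `close_job` reports no verdict.

**Final pictures:**
- **Cap:** it is in the upright egg cup, about 3.6 mm off centre (limit 9 mm).
- **Small can:** about 2.4 mm from the small tray's centre (limit 11 mm).
- **Medium and large cans:** both look centred in their trays by eye; I did not compute their offsets. The arm partly hid the medium can in the last top view, but the last side view showed it lying in its tray.
- **Flatness:** I judged this by eye, not by measurement.
- **Bottles and look-alikes:** both bottles and the pink look-alike look undisturbed. The brown look-alike was last seen in place in the side view just before the final move.
- **Gripper:** open and clear of everything, at a height of 194 mm.

**Disagreement:** at first the two cameras differed by up to about 10 mm in y on the trays and the cap. Checking against the known fingertip positions showed the side camera reads about 1–4 mm low in x. Most of the y difference came from which rim height I assumed for the trays in the side view. Later measurements agreed to within a few mm.

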